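# Bring the tray over, cap the tins and park it again

## Robot

A 6-joint arm with a two-finger parallel gripper is mounted at the origin on the work surface. World frame = base frame: x ahead of the robot, y to its left, z up, the work surface at z = 0. Lengths are in m, angles in rad, forces in N, time in s.
With the tool pointing down it reaches from about 0.35 to 0.725 m from the base axis. Payload 6 kg.
Tool frame: the origin (TCP) lies at the very end of the fingers, on their centre line; the grasp point (between the pads) lies 19 mm behind it (arm.grip_point_offset is the distance from the TCP to the grasp point, in m); z points along the fingers, y is the line along which they close (so a half turn about z gives the same grasp; the last joint's range is limited). The gripper opens to 85 mm and grips with 20 to 120 N. Pads are 22 mm wide; open, the fingers measure 114 mm over their backs; the gripper's body (76 mm by 85 mm) begins 54 mm behind the grasp point. The pads swing forward as they close: fully open they stand 13 mm farther back than shut.
Start: joints at [1.655, 0.04, 0.085, 0, -1.615, -0.334], TCP at [0.148, 0.581, 0.231] pointing down, gripper open.
Joint ranges: [-2.56, 2.56], [-1.29, 2.01], [-1.08, 1.49], [-3.29, 1.98], [-2.81, -0.18], [-2.99, 2.99]. Speed limits (rad/s): [2.57, 2.57, 3.01, 3.14, 3.14, 3.14].

## Interface

Orientations are given as a rotation vector (axis times angle).
In Python, from station import sense, grab_frame, close_job, models, arm gives the robot as it stands.
- The arm moves only by the tool step_arm, never from a script. Its argument "targets" is a list of rows, each an object of numbers: "gripper": the finger opening in mm, from 0 to 85.4; "dx", "dy", "dz": the shift along the tool's x, y, z in mm; "wx", "wy", "wz": the turn, a rotation vector about the tool's x, y, z in degrees. In form: [{"gripper": .., "dx": .., "dy": .., "dz": .., "wx": .., "wy": .., "wz": ..}, ...]. A call has 1 to 8 rows; each row shifts and turns the commanded pose from where the row before left it, along the tool's axes as they then stand; what a row does not reach is not made up. A row lasts 1/8 s, in which the tool goes at most 62.5 mm and 10.7 degrees, less where a joint would pass 70% of its speed; a pose out of reach is approached as far as the arm can. A call with a gripper value outside its range is refused whole. The fingers move at their own pace and stop on an object; "grip_force" is the grip in N (left out, the last holds). Time passes only in rows, so rows that do not move let the fingers close. It gives the time, the measured TCP pose, the force, the opening and the grip force at its end, in the units of the state.
- sense(): the state, without advancing time (a new reading comes with each control period).
- grab_frame(name): name is "side" or "top"; returns a dict with "img" (480x640x3 uint8, red, green, blue), "intrinsics" (3x3 intrinsics, pixels), "k1" (the pictures are not rectified: a ray, as slopes to the right and down, at radius r is drawn at 1 + k1 r^2 times it, then the intrinsics apply), "world_to_cam" (4x4, takes a point from world to camera coordinates). Camera axes: x right, y down, z forward; pixel columns grow to the right and rows downward; lengths in m; the calibration is good to about 2 mm. A picture is of the moment at which its call begins. There is no depth.
- close_job(): hands the job in; it is judged then, once.
Trained networks look in the newest picture that a camera, given by its name, has taken for a name from the list of things; names that differ only in an ending like _2 or _b are one class to them, and where a whole thing is asked for, a point or a joint stands for the part that bears it (a point fixed in the world has none). Each returns a list of dicts, best first, with "confidence" (0 to 1); they miss things now and then, are a little off and sometimes report something else, mostly with a low value. They report only what shows in the picture. A call takes as long as a camera call. They do not tell look-alikes from the thing itself.
- models.boxes_of(camera, query): "rect" ([left, top, width, height] in pixels, round what is visible of it).
The state is a dict: "clock": time; "joint_pos": joint angles; "qd": joint speeds; "tau": joint torques, N m; "eef_pos": TCP position; "tool_rot": TCP orientation; "wrist_force": force on the tool from outside, world axes, zero at the start; "torque": the same for the moment, N m; "grip_width": opening from 0.0 (shut) to 1.0 (fully open); "gripper_force": force on a finger pad.
Only numpy, scipy, OpenCV 4.12 (cv2) and the standard library are available. Lean on these libraries where they do the work, as an engineer would, in place of code of your own. Each camera call takes 0.05 s, during which the arm holds its last target. There are 200 camera calls.

## Task

Free the parked tray of tins by drawing its lock slide out, pull the tray right over to the packing end, and push the lock in so that it stands firm; then set every loose lid with a bar handle on a tin of its own (some tins may stay open), lugs through the slots and fully down, and twist it clockwise until it stops. When all are closed, draw the lock out, push the tray fully back to where it was parked and push the lock in again. Leave the other things on the counter where they are.

Things in the scene. Friction and masses are not known exactly. Their poses are not given: they have to be found in the camera images.
- lid1: loose bayonet lid (2 to 4 alike present), upright, 80 g: plug 40 mm across, z 0 to 13 mm; two lugs at its foot along +x and -x, 10 mm wide, 5 mm high, tips 28 mm from the axis; steel disc 70 mm across, z 13 to 17; black bar handle over the lugs, 50 mm along x, 14 along y, z 17 to 47. Same after half a turn. Origin: centre of plug's underside, z up. Fits any tin
- lid2: loose bayonet lid (2 to 4 alike present), upright, 80 g: plug 40 mm across, z 0 to 13 mm; two lugs at its foot along +x and -x, 10 mm wide, 5 mm high, tips 28 mm from the axis; steel disc 70 mm across, z 13 to 17; black bar handle over the lugs, 50 mm along x, 14 along y, z 17 to 47. Same after half a turn. Origin: centre of plug's underside, z up. Fits any tin
- lid3: loose bayonet lid (2 to 4 alike present), upright, 80 g: plug 40 mm across, z 0 to 13 mm; two lugs at its foot along +x and -x, 10 mm wide, 5 mm high, tips 28 mm from the axis; steel disc 70 mm across, z 13 to 17; black bar handle over the lugs, 50 mm along x, 14 along y, z 17 to 47. Same after half a turn. Origin: centre of plug's underside, z up. Fits any tin
- lid4: loose bayonet lid (2 to 4 alike present), upright, 80 g: plug 40 mm across, z 0 to 13 mm; two lugs at its foot along +x and -x, 10 mm wide, 5 mm high, tips 28 mm from the axis; steel disc 70 mm across, z 13 to 17; black bar handle over the lugs, 50 mm along x, 14 along y, z 17 to 47. Same after half a turn. Origin: centre of plug's underside, z up. Fits any tin
- tin1 (a point): open steel tin fixed in the tray, 66 mm across, 60 mm tall (four alike, in a row 84 mm apart, each turned its own way). Origin: centre of its underside, z up. Its inward rim (z 54 to 60 mm, bore 45 mm) has two opposite slots 16 mm wide; lugs pass when the lid's x axis is 0.9 rad anticlockwise (from above) of the tin's x axis, or half a turn from that. See tin2
- tin2 (a point): second tin, like tin1. A lid is down when its disc lies on the rim: lid origin 47 mm above tin origin, lugs with 2 mm play under the rim. Twisted 0.9 rad clockwise from there, easily, the lugs go under the rim to a stop, where lid x lies along tin x (either way round): locked
- tin3 (a point): third tin, like tin1 and tin2
- tin4 (a point): fourth tin, like tin1 and tin2; tin1 stands next to the tray's handle, tin4 at the other end
- fixture: fixed base plate of the tray, blue, 120 x 520 mm; origin under its centre on the counter; its x axis points away from the robot, its y axis along the tray's travel. The row of tins is centred on x = 0 of it
- lock (a joint): lock slide at the middle of the base's front edge; 0 m = pushed in, as at the start (its pin sits in a notch of the tray and holds it), 0.022 m = drawn fully out, towards the base's -x; the pin clears the tray from 0.014 m. It stays where it is left, friction 2 N. The tray has two notches, one for each end of its travel; in between, the lock cannot be pushed in
- lock_top (a point): centre of the top of the lock's black upright grip: 14 mm along the base's x, 16 mm along its y, 45 mm tall below this point
- tray (a joint): tray; 0.080 m = parked (start), at its stop towards the base's +y; 0 m = packing end, at its stop towards -y; it stays where it is left, friction 3 N
- tray_handle (a point): centre of the top of the tray's black upright handle plate at its -y end: 12 mm along the base's x, 30 mm along its y, 75 mm tall below this point
- plain_lid: bystander: plain flat steel press-on lid, 80 mm across, 12 mm thick, no handle; origin under its centre; to be left alone
- card_box: bystander: small cardboard card box 90 x 30 x 22 mm; origin under its centre; to be left alone
- jar: bystander: small glass jar, 46 mm across, 70 mm tall; origin under its centre; to be left alone
- tumbler: bystander: glass tumbler, 66 mm across, 95 mm tall; origin under its centre; to be left alone
- round_tin: bystander: closed round tin, 84 mm across, 110 mm tall; origin under its centre; to be left alone
- gift_box: bystander: cardboard box 70 x 100 x 70 mm; origin under its centre; to be left alone
Mind the look-alikes: they are no part of the job. Leave any orange, purple or yellow look-alike of the lid4 alone.

How it is judged:
By the outcome, as a careful person would: the job done as asked, in the order asked, and still so for the second after the job is handed in, with the robot touching nothing.
Of lid1, lid2, lid3, lid4 only 2 to 4 are there at a start; the rules pass over those that are not, and their reading is None.
At some moment in a run one of lid1, lid2, lid3, lid4 may be knocked a few centimetres aside while the robot is not near it.
It also fails if it takes over 210 s, if anything falls off the work surface, if the arm or the gripper's body presses on something with over 40 N, if the wrist force passes 120 N, or if a joint passes its speed limit or range.

## Working session

There is one attempt and no reset: what is moved stays moved. The work goes in short steps, Python scripts to look and compute and a tool call to move; the robot and the scene stay as the last step left them, time stands still between calls to the robot, and variables do not carry over. Pictures are saved under pics/ and viewed, at most 14 in all, crops included, and the job is handed in when it is done.

Besides the shell and the picture viewer there is one more tool, called by a JSON object that holds its "api" and its "payload", one argument or row to a line. step_arm: Moves the arm, as the interface text tells. Its arguments: {"type":"object","properties":{"targets":{"type":"array"},"grip_force":{"type":"number"}},"required":["targets"]}

```bash
ls; mkdir -p pics
cat > h.py <<'E'
import numpy as np, cv2
from scipy.spatial.transform import Rotation as R
from station import sense, grab_frame, close_job, models, arm
def ray(f,u,v):
    K=np.array(f["intrinsics"]);k=f["k1"];p=np.linalg.inv(K)@[u,v,1];d=p[:2].copy()
    for _ in range(20): d=p[:2]/(1+k*(d@d))
    T=np.array(f["world_to_cam"]);Rm=T[:3,:3];c=-Rm.T@T[:3,3]
    return c,Rm.T@np.array([d[0],d[1],1])
def onz(f,u,v,z):
    c,d=ray(f,u,v);return c+d*(z-c[2])/d[2]
def proj(f,P):
    T=np.array(f["world_to_cam"]);q=T[:3,:3]@np.array(P)+T[:3,3];s=q[:2]/q[2]
    s=s*(1+f["k1"]*(s@s));K=np.array(f["intrinsics"]);return (K@[s[0],s[1],1])[:2]
def save(f,n): cv2.imwrite("pics/"+n+".png",f["img"][:,:,::-1])
E
python3 - <<'E'
from h import *
for n in("top","side"):
    f=grab_frame(n);save(f,n+"0");c,_=ray(f,320,240);print(n,c.round(3),onz(f,320,240,0).round(3),f["k1"],np.array(f["intrinsics"])[0,0])
    for q in ["lid1","tin1","fixture","lock_top","tray_handle","plain_lid","card_box"]:
        for b in models.boxes_of(n,q)[:6]:
            l,t,w,h=b["rect"];print(q,round(b["confidence"],2),[round(x) for x in b["rect"]],onz(f,l+w/2,t+h/2,0.03).round(3)[:2])
s=sense();print({k:np.round(v,3) for k,v in s.items()})
E
```

```text
pics
top [ 0.39  -0.004  1.001] [0.523 0.008 0.   ] -0.11654677928207215 448.1924303027655
lid1 0.93 [441, 309, 31, 29] [ 0.344 -0.292]
lid1 0.92 [482, 236, 27, 31] [ 0.503 -0.381]
lid1 0.88 [143, 254, 31, 29] [0.446 0.362]
lid1 0.7 [252, 254, 34, 28] [0.456 0.116]
lid1 0.68 [398, 327, 29, 32] [ 0.302 -0.197]
lid1 0.57 [375, 271, 30, 33] [ 0.42  -0.147]
tin1 0.76 [236, 171, 182, 48] [ 0.62  -0.004]
fixture 0.75 [215, 166, 234, 93] [ 0.581 -0.017]
lock_top 0.69 [443, 252, 12, 41] [ 0.454 -0.275]
lock_top 0.62 [324, 217, 7, 33] [ 0.533 -0.008]
tray_handle 0.65 [234, 169, 186, 53] [ 0.62  -0.006]
tray_handle 0.33 [308, 289, 30, 32] [ 0.377 -0.003]
plain_lid 0.63 [302, 288, 34, 34] [0.378 0.005]
card_box 0.65 [441, 250, 15, 43] [ 0.456 -0.274]
side [0.408 0.824 0.76 ] [ 0.513 -0.119  0.   ] -0.10902481746223157 574.0682524055106
lid1 0.86 [432, 179, 27, 23] [ 0.244 -0.295]
lid1 0.81 [325, 153, 26, 24] [ 0.498 -0.379]
lid1 0.75 [302, 421, 46, 47] [0.448 0.379]
lid1 0.75 [347, 211, 34, 31] [ 0.422 -0.138]
lid1 0.67 [404, 200, 33, 27] [ 0.304 -0.195]
lid1 0.65 [312, 296, 42, 39] [0.462 0.12
[... 234 characters left out ...]

tray_handle 0.88 [208, 181, 88, 165] [0.632 0.008]
plain_lid 0.81 [365, 265, 40, 32] [0.375 0.024]
plain_lid 0.17 [286, 247, 34, 28] [ 0.534 -0.012]
card_box 0.61 [334, 188, 43, 14] [ 0.448 -0.252]
{'clock': np.float64(0.8), 'joint_pos': array([ 1.655,  0.04 ,  0.085, -0.   , -1.615, -0.334]), 'qd': array([-0.001, -0.001,  0.   , -0.001, -0.001,  0.   ]), 'tau': array([ 0.0000e+00, -3.6790e+01,  3.4742e+01,  6.9320e+00, -1.0000e-03,
        0.0000e+00]), 'eef_pos': array([0.148, 0.581, 0.231]), 'tool_rot': array([ 3.117, -0.391,  0.   ]), 'wrist_force': array([0.098, 0.308, 0.691]), 'torque': array([-0.057,  0.015,  0.025]), 'gripper_force': np.float64(0.0), 'grip_width': np.float64(0.995)}
```

View pics/top0.png

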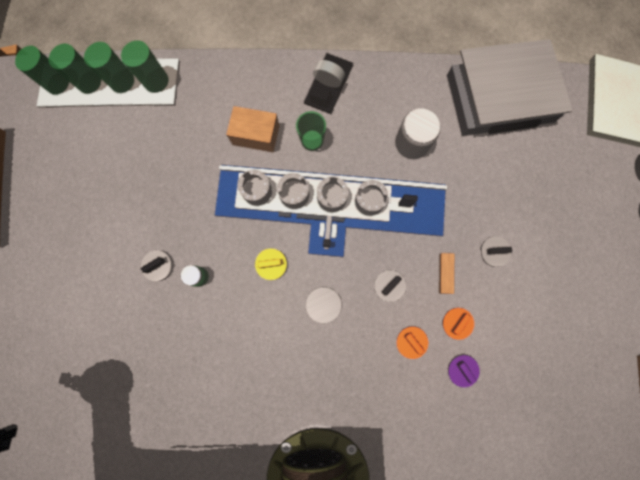

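View pics/side0.png

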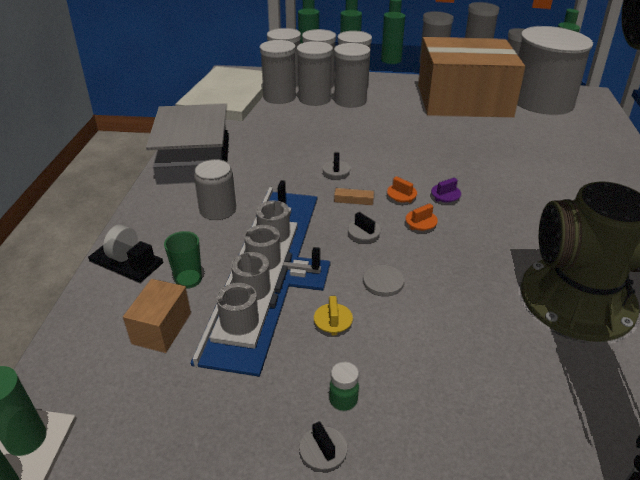

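Run:
```python
from h import *
f=grab_frame("top");g=grab_frame("side")
im=f["img"][155:265,210:455][:,:,::-1];im=cv2.resize(im[:68,20:220],None,fx=4,fy=4,interpolation=cv2.INTER_CUBIC)
s=g["img"][185:335,200:300][:,:,::-1];s=cv2.resize(s,None,fx=4,fy=4,interpolation=cv2.INTER_CUBIC)
cv2.imwrite("pics/t4.png",im);cv2.imwrite("pics/s4.png",s)
np.savez("f0.npz",top=f["img"],side=g["img"])
# blue plate corners
h=cv2.cvtColor(f["img"],cv2.COLOR_RGB2HSV);m=((h[...,0]>100)&(h[...,0]<125)&(h[...,1]>150)).astype(np.uint8)
m[:150]=0;m[270:]=0
c=max(cv2.findContours(m,0,2)[0],key=cv2.contourArea);ys,xs=np.nonzero(m)
hull=cv2.convexHull(c)[:,0];print("hull",cv2.approxPolyDP(hull,2.5,True)[:,0].tolist())
for p in cv2.approxPolyDP(hull,2.5,True)[:,0]: print(p,onz(f,*p,0.006)[:2].round(4))
# lids
for (u,v) in [(156,266),(391,286),(498,251)]:
    a=f["img"][v-22:v+23,u-22:u+23].max(2);n,l,st,ce=cv2.connectedComponentsWithStats((a<55).astype(np.uint8))
    for i in range(1,n):
        if st[i,4]<25: continue
        yy,xx=np.nonzero(l==i);r=cv2.minAreaRect(np.c_[xx,yy].astype(np.float32))
        P=np.array([onz(f,x+u-22,y+v-22,.04)[:2] for x,y in zip(xx,yy)]);w,V=np.linalg.eigh(np.cov(P.T));d=V[:,1]
        print("bar",u,v,st[i],P.mean(0).round(4),"ang deg",np.degrees(np.arctan2(d[1],d[0])).round(1),"sd mm",(np.sqrt(w)*1e3).round(1))
```

```text
hull [[440, 199], [441, 211], [438, 212]]
[440 199] [ 0.6236 -0.2635]
[441 211] [ 0.5957 -0.2654]
[438 212] [ 0.5931 -0.2584]
bar 156 266 [  9  15  22  13 132] [0.452 0.372] ang deg 119.7 sd mm [ 3.9 13.8]
bar 498 251 [12 20 22  4 58] [ 0.5051 -0.3846] ang deg 95.0 sd mm [ 1.7 13.8]
```

View pics/t4.png

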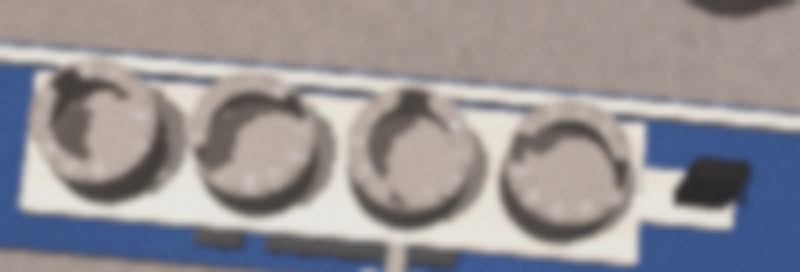

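View pics/s4.png

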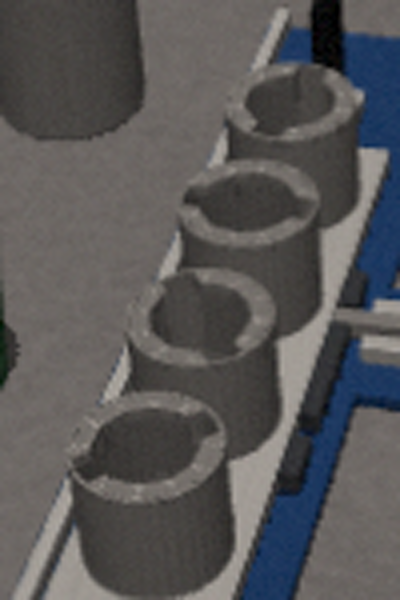

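Run:
```python
from h import *
f=grab_frame("top");g=grab_frame("side")
for nm,F,box in(("top",f,(205,160,455,262)),("side",g,(185,175,340,380))):
    I=F["img"].astype(int);m=((I[...,2]-I[...,0]>35)).astype(np.uint8);k=np.zeros_like(m);x0,y0,x1,y1=box;k[y0:y1,x0:x1]=m[y0:y1,x0:x1]
    c=max(cv2.findContours(k,0,2)[0],key=cv2.contourArea);h=cv2.convexHull(c);a=cv2.approxPolyDP(h,2.5,True)[:,0]
    for p in a: print(nm,p,onz(F,*p,0.006)[:2].round(4))
# blacks
for nm,F,pts in(("top",f,[(156,266),(391,286),(498,251),(328,240),(407,200)]),("side",g,[(323,440),(364,223),(336,163),(316,258),(282,192)])):
  for u,v in pts:
    a=F["img"][v-24:v+25,u-24:u+25].astype(int);b=a.max(2);n,l,st,ce=cv2.connectedComponentsWithStats((b<62).astype(np.uint8))
    for i in range(1,n):
        if st[i,4]<20: continue
        yy,xx=np.nonzero(l==i);r=cv2.minAreaRect(np.c_[xx,yy].astype(np.float32))
        print(nm,(u,v),"area",st[i,4],"rect",np.round(np.r_[np.array(r[0])+[u-24,v-24],r[1],r[2]],1),"box",(st[i,:4]+[u-24,v-24,0,0]).tolist())
```

```text
top [220 173] [0.6716 0.2437]
top [231 171] [0.6769 0.2183]
top [444 190] [ 0.6451 -0.2731]
top [442 234] [ 0.5427 -0.2671]
top [342 255] [ 0.4893 -0.0417]
top [311 253] [0.4919 0.0275]
top [215 214] [0.575 0.249]
side [329 262] [ 0.4859 -0.0432]
side [322 289] [0.4911 0.0362]
side [259 375] [0.5707 0.2508]
side [198 365] [0.6757 0.2434]
side [208 340] [0.6734 0.1875]
side [288 270] [ 0.5637 -0.0097]
side [320 260] [ 0.5045 -0.0472]
top (156, 266) area 150 rect [153.2 264.9   6.9  23.5  59. ] box [142, 258, 23, 14]
top (391, 286) area 76 rect [391.3 284.8   3.6  20.5  42.3] box [384, 278, 16, 16]
top (498, 251) area 90 rect [499. 250.   4.  22.  90.] box [488, 248, 23, 5]
top (328, 240) area 27 rect [327.  243.1   4.9   5.1  14. ] box [324, 241, 6, 6]
top (407, 200) area 132 rect [408.  200.5   9.   16.   90. ] box [400, 196, 17, 10]
side (323, 440) area 495 rect [323.3 440.8  39.4  13.8  60.3] box [311, 422, 24, 39]
side (323, 440) area 23 rect [302.5 460.2  11.4   2.6  53.1] box [300, 455, 8, 10]
side (364, 223) area 289 rect [364.4 222.4  25.   13.   33.7] box [355, 212, 20, 22]
side (364, 223) area 118 rect [362.4 238.8  30.4   9.6   7.6] box [348, 232, 31, 12]
side (336, 163) area 100 rect [335.5 161.5  19.    5.   90. ] box [333, 152, 6, 20]
side (336, 163) area 92 rect [335.2 175.7  25.2   7.3   4.6] box [323, 171, 26, 9]
side (316, 258) area 203 rect [315.  260.   11.   26.7  11.3] box [307, 247, 13, 27]
side (282, 192) area 161 rect [281.  191.5  23.    8.   90. ] box [277, 180, 9, 24]
side (282, 192) area 57 rect [266.5 211.5   9.    9.   90. ] box [262, 207, 10, 10]
```

```bash
cat >> h.py <<'E'
t=np.radians(-3.4);C0=np.array([.617,-.0127]);ex=np.array([np.cos(t),np.sin(t)]);ey=np.array([-np.sin(t),np.cos(t)])
def F(x,y): return C0+x*ex+y*ey
def mosaic(items,n,r=20,s=7):
    a=[cv2.resize(f["img"][v-r:v+r,u-r:u+r],None,fx=s,fy=s,interpolation=cv2.INTER_CUBIC)[:,:,::-1] for f,u,v in items]
    for x in a:
        for k in range(0,2*r,10): x[:6,k*s]=(0,0,255);x[k*s,:6]=(0,0,255)
    h=(len(a)+1)//2
    if len(a)%2: a.append(a[-1]*0)
    cv2.imwrite("pics/"+n+".png",np.vstack([np.hstack(a[:h]),np.hstack(a[h:])]))
E
python3 - <<'E'
from h import *
f=grab_frame("top");g=grab_frame("side")
mosaic([(g,316,258),(g,282,192),(f,328,240),(f,407,200)],"m1")
for u,v in[(315,249),(316.5,249)]:
    c,d=ray(g,u,v);s=((C0-c[:2])@ey)/(d[:2]@ey);print("lock",(c+s*d).round(4))
for u,v in[(282,181.5)]:
    c,d=ray(g,u,v);s=((C0-c[:2])@ex)/(d[:2]@ex);print("hand",(c+s*d).round(4))
E
```

```text
lock [ 0.5096 -0.0063  0.0679]
lock [ 0.5067 -0.0061  0.0683]
hand [ 0.6055 -0.2059  0.0837]
```

View pics/m1.png

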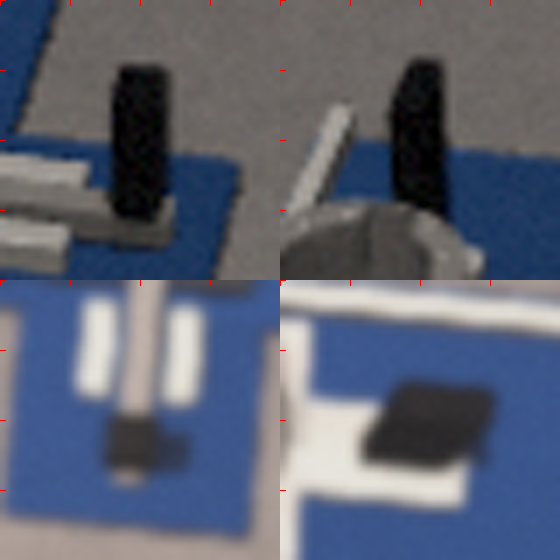

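Run:
```python
from h import *
f=grab_frame("top");g=grab_frame("side")
def tri(a,b):
    c,d=ray(f,*a);e,k=ray(g,*b);A=np.c_[d,-k];s=np.linalg.lstsq(A,e-c,rcond=None)[0];return (c+s[0]*d).round(4),(e+s[1]*k).round(4)
print("lock",tri((326.8,242.3),(316.4,248.8)),"handle",tri((410.3,198.6),(282.3,181.5)))
print("lids")
for a,b in[((154,265),(323,430)),((391,285),(365,218)),((499,250.5),(336,157))]: print(tri(a,b))
s=sense();Rm=R.from_rotvec(s["tool_rot"]).as_matrix();print(Rm.round(3),s["eef_pos"]);print("F",ex,ey,"yaw of tool x deg",np.degrees(np.arctan2(Rm[1,0],Rm[0,0])))
```

```text
lock (array([ 0.509 , -0.0069,  0.0683]), array([ 0.507 , -0.007 ,  0.0681])) handle (array([ 0.5997, -0.1763,  0.1034]), array([ 0.5992, -0.1763,  0.1032]))
lids
(array([0.4517, 0.367 , 0.0466]), array([0.453 , 0.367 , 0.0467]))
(array([ 0.4239, -0.146 ,  0.0459]), array([ 0.4212, -0.1459,  0.0458]))
(array([ 0.5033, -0.3818,  0.0489]), array([ 0.5038, -0.3818,  0.0489]))
[[ 0.969 -0.247  0.   ]
 [-0.247 -0.969 -0.   ]
 [ 0.     0.    -1.   ]] [0.14829588 0.58135587 0.23127381]
F [ 0.99823983 -0.05930637] [0.05930637 0.99823983] yaw of tool x deg -14.31069875920177
```

```bash
cat > plan.py <<'E'
import sys,json
from h import *
# args: x y z yaw_deg [grip mm]  -> rows from the measured pose
x,y,z,a=map(float,sys.argv[1:5]);g=sys.argv[5] if len(sys.argv)>5 else None
s=sense();p=np.array(s["eef_pos"]);Rm=R.from_rotvec(s["tool_rot"]).as_matrix()
a0=np.degrees(np.arctan2(Rm[1,0],Rm[0,0]));D=np.array([x,y,z])-p
da=a-a0; n=max(1,int(np.ceil(np.linalg.norm(D)/.055)),int(np.ceil(abs(da)/9)))
rows=[]
for k in range(n):
    b=np.radians(a0+da*k/n);M=np.array([[np.cos(b),np.sin(b),0],[np.sin(b),-np.cos(b),0],[0,0,-1]])
    d=M.T@(D/n)*1e3;r={"dx":round(d[0],1),"dy":round(d[1],1),"dz":round(d[2],1),"wz":round(-da/n,1)}
    if g: r["gripper"]=float(g)
    rows.append(r)
print("yaw0 %.1f tilt %s pos %s q %s"%(a0,(Rm[:2,2]*57.3).round(2),p.round(4),np.round(s["joint_pos"],2)))
for i in range(0,n,8): print(json.dumps(rows[i:i+8]))
E
python3 plan.py 0.508 -0.007 0.13 -93.4 50
```

```text
yaw0 -14.3 tilt [ 0.   -0.01] pos [0.1483 0.5814 0.2313] q [ 1.65  0.04  0.08  0.   -1.62 -0.33]
[{"dx": 38.0, "dy": 37.0, "dz": 7.8, "wz": 6.1, "gripper": 50.0}, {"dx": 41.7, "dy": 32.8, "dz": 7.8, "wz": 6.1, "gripper": 50.0}, {"dx": 44.9, "dy": 28.2, "dz": 7.8, "wz": 6.1, "gripper": 50.0}, {"dx": 47.7, "dy": 23.3, "dz": 7.8, "wz": 6.1, "gripper": 50.0}, {"dx": 49.9, "dy": 18.1, "dz": 7.8, "wz": 6.1, "gripper": 50.0}, {"dx": 51.5, "dy": 12.7, "dz": 7.8, "wz": 6.1, "gripper": 50.0}, {"dx": 52.6, "dy": 7.1, "dz": 7.8, "wz": 6.1, "gripper": 50.0}, {"dx": 53.0, "dy": 1.5, "dz": 7.8, "wz": 6.1, "gripper": 50.0}]
[{"dx": 52.9, "dy": -4.1, "dz": 7.8, "wz": 6.1, "gripper": 50.0}, {"dx": 52.2, "dy": -9.7, "dz": 7.8, "wz": 6.1, "gripper": 50.0}, {"dx": 50.8, "dy": -15.1, "dz": 7.8, "wz": 6.1, "gripper": 50.0}, {"dx": 48.9, "dy": -20.4, "dz": 7.8, "wz": 6.1, "gripper": 50.0}, {"dx": 46.5, "dy": -25.5, "dz": 7.8, "wz": 6.1, "gripper": 50.0}]
```

{"api": "step_arm", "payload": {
  "targets": [
    {"dx": 38,"dy": 37,"dz": 8,"wz": 6,"gripper": 50},
    {"dx": 42,"dy": 33,"dz": 8,"wz": 6},
    {"dx": 45,"dy": 28,"dz": 8,"wz": 6},
    {"dx": 48,"dy": 23,"dz": 8,"wz": 6},
    {"dx": 50,"dy": 18,"dz": 8,"wz": 6},
    {"dx": 51,"dy": 13,"dz": 8,"wz": 6},
    {"dx": 53,"dy": 7,"dz": 8,"wz": 6},
    {"dx": 53,"dy": 2,"dz": 8,"wz": 6}
  ]
}}

```text
invalid input
```

{"api": "step_arm", "payload": {
  "targets": [
    {"dx": 53,"dy": -4,"dz": 8,"wz": 6},
    {"dx": 52,"dy": -10,"dz": 8,"wz": 6},
    {"dx": 51,"dy": -15,"dz": 8,"wz": 6},
    {"dx": 49,"dy": -20,"dz": 7,"wz": 6},
    {"dx": 46,"dy": -25,"dz": 7,"wz": 6},
    {"dx": 0}
  ]
}}

```text
invalid input
```

```bash
python3 plan.py 0.508 -0.007 0.036 -93.4; python3 -c "
from h import *
print(sense()['grip_width'],sense()['wrist_force'])"
```

```text
yaw0 -14.3 tilt [ 0.   -0.01] pos [0.1483 0.5814 0.2313] q [ 1.65  0.04  0.08  0.   -1.62 -0.33]
[{"dx": 35.3, "dy": 34.4, "dz": 13.9, "wz": 5.6}, {"dx": 38.5, "dy": 30.7, "dz": 13.9, "wz": 5.6}, {"dx": 41.3, "dy": 26.8, "dz": 13.9, "wz": 5.6}, {"dx": 43.8, "dy": 22.6, "dz": 13.9, "wz": 5.6}, {"dx": 45.8, "dy": 18.2, "dz": 13.9, "wz": 5.6}, {"dx": 47.3, "dy": 13.6, "dz": 13.9, "wz": 5.6}, {"dx": 48.5, "dy": 8.9, "dz": 13.9, "wz": 5.6}, {"dx": 49.1, "dy": 4.0, "dz": 13.9, "wz": 5.6}]
[{"dx": 49.3, "dy": -0.8, "dz": 13.9, "wz": 5.6}, {"dx": 48.9, "dy": -5.7, "dz": 13.9, "wz": 5.6}, {"dx": 48.1, "dy": -10.4, "dz": 13.9, "wz": 5.6}, {"dx": 46.9, "dy": -15.1, "dz": 13.9, "wz": 5.6}, {"dx": 45.2, "dy": -19.7, "dz": 13.9, "wz": 5.6}, {"dx": 43.0, "dy": -24.0, "dz": 13.9, "wz": 5.6}]
0.9994525797524918 [-0.26666416 -0.09444597  0.51374194]
```

{"api": "step_arm", "payload": {
  "targets": [
    {"gripper": 50,"dx": 38,"dy": 37,"dz": 8,"wx": 0,"wy": 0,"wz": 6},
    {"gripper": 50,"dx": 42,"dy": 33,"dz": 8,"wx": 0,"wy": 0,"wz": 6},
    {"gripper": 50,"dx": 45,"dy": 28,"dz": 8,"wx": 0,"wy": 0,"wz": 6},
    {"gripper": 50,"dx": 48,"dy": 23,"dz": 8,"wx": 0,"wy": 0,"wz": 6},
    {"gripper": 50,"dx": 50,"dy": 18,"dz": 8,"wx": 0,"wy": 0,"wz": 6},
    {"gripper": 50,"dx": 51,"dy": 13,"dz": 8,"wx": 0,"wy": 0,"wz": 6},
    {"gripper": 50,"dx": 53,"dy": 7,"dz": 8,"wx": 0,"wy": 0,"wz": 6},
    {"gripper": 50,"dx": 53,"dy": 2,"dz": 8,"wx": 0,"wy": 0,"wz": 6}
  ]
}}

```text
clock: 2.2
eef_pos: [0.3724, 0.2185, 0.1674]
tool_rot: [-2.685, 1.629, -0.0]
wrist_force: [1.1, 0.5, 0.2]
grip_width: 0.583
gripper_force: 0.0
```

{"api": "step_arm", "payload": {
  "targets": [
    {"gripper": 50,"dx": 53,"dy": -4,"dz": 8,"wx": 0,"wy": 0,"wz": 6},
    {"gripper": 50,"dx": 52,"dy": -10,"dz": 8,"wx": 0,"wy": 0,"wz": 6},
    {"gripper": 50,"dx": 51,"dy": -15,"dz": 8,"wx": 0,"wy": 0,"wz": 6},
    {"gripper": 50,"dx": 49,"dy": -20,"dz": 7,"wx": 0,"wy": 0,"wz": 6},
    {"gripper": 50,"dx": 46,"dy": -25,"dz": 7,"wx": 0,"wy": 0,"wz": 6},
    {"gripper": 50,"dx": 0,"dy": 0,"dz": 0,"wx": 0,"wy": 0,"wz": 0}
  ]
}}

```text
clock: 2.95
eef_pos: [0.5129, -0.007, 0.128]
tool_rot: [2.168, -2.27, -0.001]
wrist_force: [-0.5, 1.2, 0.5]
grip_width: 0.586
gripper_force: 0.0
```

```bash
python3 plan.py 0.508 -0.007 0.036 -93.4; python3 -c "
from h import *
print(sense()['grip_width'],sense()['wrist_force'],sense()['clock'])"
```

```text
yaw0 -92.6 tilt [-0.14 -0.07] pos [ 0.5129 -0.007   0.128 ] q [ 0.38 -0.18 -0.31  0.   -1.44 -0.43]
[{"dx": 0.1, "dy": 2.4, "dz": 46.0, "wz": 0.4}, {"dx": 0.1, "dy": 2.4, "dz": 46.0, "wz": 0.4}]
0.585857732393509 [-0.49498457  1.21479912  0.5426466 ] 2.95
```

{"api": "step_arm", "payload": {
  "targets": [
    {"gripper": 50,"dx": 0,"dy": 5,"dz": 30,"wx": 0,"wy": 0,"wz": 1},
    {"gripper": 50,"dx": 0,"dy": 0,"dz": 40,"wx": 0,"wy": 0,"wz": 0},
    {"gripper": 50,"dx": 0,"dy": 0,"dz": 22,"wx": 0,"wy": 0,"wz": 0},
    {"gripper": 5,"dx": 0,"dy": 0,"dz": 0,"wx": 0,"wy": 0,"wz": 0},
    {"gripper": 5,"dx": 0,"dy": 0,"dz": 0,"wx": 0,"wy": 0,"wz": 0},
    {"gripper": 5,"dx": 0,"dy": 0,"dz": 0,"wx": 0,"wy": 0,"wz": 0},
    {"gripper": 5,"dx": 0,"dy": 0,"dz": 0,"wx": 0,"wy": 0,"wz": 0}
  ],
  "grip_force": 30
}}

```text
clock: 3.82
eef_pos: [0.5084, -0.0034, 0.039]
tool_rot: [-2.155, 2.283, -0.002]
wrist_force: [-1.8, 2.1, 5.6]
grip_width: 0.155
gripper_force: 34.0
```

{"api": "step_arm", "payload": {
  "targets": [
    {"gripper": 5,"dx": 0,"dy": 8,"dz": 0,"wx": 0,"wy": 0,"wz": 0},
    {"gripper": 5,"dx": 0,"dy": 8,"dz": 0,"wx": 0,"wy": 0,"wz": 0},
    {"gripper": 5,"dx": 0,"dy": 6,"dz": 0,"wx": 0,"wy": 0,"wz": 0},
    {"gripper": 5,"dx": 0,"dy": 0,"dz": 0,"wx": 0,"wy": 0,"wz": 0}
  ]
}}

```text
clock: 4.32
eef_pos: [0.4873, -0.0021, 0.0389]
tool_rot: [-2.153, 2.28, -0.005]
wrist_force: [5.8, 0.6, 2.0]
grip_width: 0.159
gripper_force: 33.8
```

{"api": "step_arm", "payload": {
  "targets": [
    {"gripper": 50,"dx": 0,"dy": 0,"dz": 0,"wx": 0,"wy": 0,"wz": 0},
    {"gripper": 50,"dx": 0,"dy": 0,"dz": 0,"wx": 0,"wy": 0,"wz": 0},
    {"gripper": 50,"dx": 0,"dy": 0,"dz": -50,"wx": 0,"wy": 0,"wz": 0},
    {"gripper": 50,"dx": 0,"dy": 0,"dz": -60,"wx": 0,"wy": 0,"wz": 0},
    {"gripper": 50,"dx": 0,"dy": 0,"dz": -40,"wx": 0,"wy": 0,"wz": 0}
  ]
}}

```text
clock: 4.95
eef_pos: [0.4856, -0.0028, 0.19]
tool_rot: [-2.155, 2.284, -0.002]
wrist_force: [1.1, 0.9, 0.4]
grip_width: 0.583
gripper_force: 0.0
```

```bash
python3 plan.py 0.600 -0.176 0.16 -93.4 45
```

```text
yaw0 -93.3 tilt [ 0.09 -0.  ] pos [ 0.4856 -0.0028  0.19  ] q [ 0.41 -0.27 -0.28  0.   -1.57 -0.47]
[{"dx": 41.6, "dy": -31.0, "dz": 7.5, "wz": 0.0, "gripper": 45.0}, {"dx": 41.6, "dy": -31.1, "dz": 7.5, "wz": 0.0, "gripper": 45.0}, {"dx": 41.5, "dy": -31.1, "dz": 7.5, "wz": 0.0, "gripper": 45.0}, {"dx": 41.5, "dy": -31.1, "dz": 7.5, "wz": 0.0, "gripper": 45.0}]
```

{"api": "step_arm", "payload": {
  "targets": [
    {"gripper": 45,"dx": 41,"dy": -31,"dz": 0,"wx": 0,"wy": 0,"wz": 0},
    {"gripper": 45,"dx": 42,"dy": -31,"dz": 10,"wx": 0,"wy": 0,"wz": 0},
    {"gripper": 45,"dx": 42,"dy": -31,"dz": 10,"wx": 0,"wy": 0,"wz": 0},
    {"gripper": 45,"dx": 41,"dy": -31,"dz": 10,"wx": 0,"wy": 0,"wz": 0},
    {"gripper": 45,"dx": 0,"dy": 0,"dz": 40,"wx": 0,"wy": 0,"wz": 0},
    {"gripper": 45,"dx": 0,"dy": 0,"dz": 50,"wx": 0,"wy": 0,"wz": 0},
    {"gripper": 45,"dx": 0,"dy": 0,"dz": 5,"wx": 0,"wy": 0,"wz": 0},
    {"gripper": 45,"dx": 0,"dy": 0,"dz": 0,"wx": 0,"wy": 0,"wz": 0}
  ]
}}

```text
clock: 5.95
eef_pos: [0.6002, -0.1757, 0.0637]
tool_rot: [2.157, -2.284, 0.002]
wrist_force: [-0.0, -0.8, 1.1]
grip_width: 0.527
gripper_force: 0.0
```

{"api": "step_arm", "payload": {
  "targets": [
    {"gripper": 3,"dx": 0,"dy": 0,"dz": 0,"wx": 0,"wy": 0,"wz": 0},
    {"gripper": 3,"dx": 0,"dy": 0,"dz": 0,"wx": 0,"wy": 0,"wz": 0},
    {"gripper": 3,"dx": 0,"dy": 0,"dz": 0,"wx": 0,"wy": 0,"wz": 0},
    {"gripper": 3,"dx": 0,"dy": 0,"dz": 0,"wx": 0,"wy": 0,"wz": 0}
  ],
  "grip_force": 40
}}

```text
clock: 6.45
eef_pos: [0.6037, -0.1754, 0.0653]
tool_rot: [-2.152, 2.28, -0.012]
wrist_force: [13.1, -1.4, -1.5]
grip_width: 0.134
gripper_force: 44.8
```

{"api": "step_arm", "payload": {
  "targets": [
    {"gripper": 3,"dx": 10,"dy": -4,"dz": 0,"wx": 0,"wy": 0,"wz": 0},
    {"gripper": 3,"dx": 18,"dy": 0,"dz": 0,"wx": 0,"wy": 0,"wz": 0},
    {"gripper": 3,"dx": 18,"dy": 0,"dz": 0,"wx": 0,"wy": 0,"wz": 0},
    {"gripper": 3,"dx": 18,"dy": 0,"dz": 0,"wx": 0,"wy": 0,"wz": 0},
    {"gripper": 3,"dx": 12,"dy": 0,"dz": 0,"wx": 0,"wy": 0,"wz": 0},
    {"gripper": 3,"dx": 5,"dy": 0,"dz": 0,"wx": 0,"wy": 0,"wz": 0},
    {"gripper": 3,"dx": 0,"dy": 0,"dz": 0,"wx": 0,"wy": 0,"wz": 0}
  ]
}}

```text
clock: 7.32
eef_pos: [0.5986, -0.2552, 0.0651]
tool_rot: [-2.156, 2.284, 0.003]
wrist_force: [-8.9, 9.3, 10.6]
grip_width: 0.136
gripper_force: 46.0
```

{"api": "step_arm", "payload": {
  "targets": [
    {"gripper": 50,"dx": 0,"dy": 0,"dz": 0,"wx": 0,"wy": 0,"wz": 0},
    {"gripper": 50,"dx": 0,"dy": 0,"dz": 0,"wx": 0,"wy": 0,"wz": 0},
    {"gripper": 50,"dx": 0,"dy": 0,"dz": -55,"wx": 0,"wy": 0,"wz": 0},
    {"gripper": 50,"dx": 0,"dy": 0,"dz": -55,"wx": 0,"wy": 0,"wz": 0},
    {"gripper": 50,"dx": 0,"dy": 0,"dz": 0,"wx": 0,"wy": 0,"wz": 0}
  ]
}}

```text
clock: 7.95
eef_pos: [0.6014, -0.2578, 0.1793]
tool_rot: [-2.153, 2.281, -0.015]
wrist_force: [0.6, 0.1, -0.1]
grip_width: 0.587
gripper_force: 0.0
```

```bash
python3 plan.py 0.487 -0.003 0.15 -93.4 45
```

```text
yaw0 -93.3 tilt [ 0.59 -0.2 ] pos [ 0.6014 -0.2578  0.1793] q [-0.1   0.17  0.13  0.   -1.52  0.04]
[{"dx": -41.3, "dy": 21.5, "dz": 4.9, "wz": 0.0, "gripper": 45.0}, {"dx": -41.3, "dy": 21.5, "dz": 4.9, "wz": 0.0, "gripper": 45.0}, {"dx": -41.3, "dy": 21.5, "dz": 4.9, "wz": 0.0, "gripper": 45.0}, {"dx": -41.3, "dy": 21.5, "dz": 4.9, "wz": 0.0, "gripper": 45.0}, {"dx": -41.3, "dy": 21.5, "dz": 4.9, "wz": 0.0, "gripper": 45.0}, {"dx": -41.3, "dy": 21.5, "dz": 4.9, "wz": 0.0, "gripper": 45.0}]
```

{"api": "step_arm", "payload": {
  "targets": [
    {"gripper": 50,"dx": -51,"dy": 26,"dz": 0,"wx": 0,"wy": 0,"wz": 0},
    {"gripper": 50,"dx": -51,"dy": 26,"dz": 0,"wx": 0,"wy": 0,"wz": 0},
    {"gripper": 50,"dx": -50,"dy": 26,"dz": 0,"wx": 0,"wy": 0,"wz": 0},
    {"gripper": 50,"dx": -50,"dy": 26,"dz": 0,"wx": 0,"wy": 0,"wz": 0},
    {"gripper": 50,"dx": -46,"dy": 25,"dz": 40,"wx": 0,"wy": 0,"wz": 0},
    {"gripper": 50,"dx": 0,"dy": 0,"dz": 60,"wx": 0,"wy": 0,"wz": 0},
    {"gripper": 50,"dx": 0,"dy": 0,"dz": 40,"wx": 0,"wy": 0,"wz": 0},
    {"gripper": 50,"dx": 0,"dy": 0,"dz": 0,"wx": 0,"wy": 0,"wz": 0}
  ]
}}

```text
clock: 8.95
eef_pos: [0.4834, -0.0046, 0.0312]
tool_rot: [2.152, -2.28, -0.005]
wrist_force: [1.0, -0.6, 0.9]
grip_width: 0.585
gripper_force: 0.0
```

{"api": "step_arm", "payload": {
  "targets": [
    {"gripper": 5,"dx": 0,"dy": 0,"dz": 0,"wx": 0,"wy": 0,"wz": 0},
    {"gripper": 5,"dx": 0,"dy": 0,"dz": 0,"wx": 0,"wy": 0,"wz": 0},
    {"gripper": 5,"dx": 0,"dy": 0,"dz": 0,"wx": 0,"wy": 0,"wz": 0},
    {"gripper": 5,"dx": 0,"dy": 0,"dz": 0,"wx": 0,"wy": 0,"wz": 0}
  ],
  "grip_force": 30
}}

```text
clock: 9.45
eef_pos: [0.4873, -0.0038, 0.0367]
tool_rot: [-2.154, 2.282, -0.004]
wrist_force: [0.6, 0.2, 6.1]
grip_width: 0.155
gripper_force: 33.4
```

{"api": "step_arm", "payload": {
  "targets": [
    {"gripper": 5,"dx": 0,"dy": -10,"dz": -3,"wx": 0,"wy": 0,"wz": 0},
    {"gripper": 5,"dx": 0,"dy": -8,"dz": 0,"wx": 0,"wy": 0,"wz": 0},
    {"gripper": 5,"dx": 0,"dy": -6,"dz": 0,"wx": 0,"wy": 0,"wz": 0},
    {"gripper": 5,"dx": 0,"dy": -3,"dz": 0,"wx": 0,"wy": 0,"wz": 0},
    {"gripper": 5,"dx": 0,"dy": 0,"dz": 0,"wx": 0,"wy": 0,"wz": 0}
  ]
}}

```text
clock: 10.07
eef_pos: [0.5098, -0.0054, 0.037]
tool_rot: [2.152, -2.28, -0.009]
wrist_force: [-19.6, 5.9, 10.1]
grip_width: 0.16
gripper_force: 33.9
```

{"api": "step_arm", "payload": {
  "targets": [
    {"gripper": 50,"dx": 0,"dy": 0,"dz": 0,"wx": 0,"wy": 0,"wz": 0},
    {"gripper": 50,"dx": 0,"dy": 2,"dz": 0,"wx": 0,"wy": 0,"wz": 0},
    {"gripper": 66,"dx": 0,"dy": 0,"dz": -60,"wx": 0,"wy": 0,"wz": 0},
    {"gripper": 66,"dx": 0,"dy": 0,"dz": -60,"wx": 0,"wy": 0,"wz": 0},
    {"gripper": 66,"dx": -20,"dy": 5,"dz": -50,"wx": 0,"wy": 0,"wz": 0},
    {"gripper": 66,"dx": -55,"dy": 5,"dz": -20,"wx": 0,"wy": 0,"wz": 0},
    {"gripper": 66,"dx": -60,"dy": 5,"dz": 0,"wx": 0,"wy": 0,"wz": 0},
    {"gripper": 66,"dx": -60,"dy": 5,"dz": 0,"wx": 0,"wy": 0,"wz": 0}
  ]
}}

```text
clock: 11.08
eef_pos: [0.5023, 0.1922, 0.2283]
tool_rot: [-2.154, 2.284, -0.001]
wrist_force: [0.9, 0.1, -0.5]
grip_width: 0.771
gripper_force: 0.0
```

{"api": "step_arm", "payload": {
  "targets": [
    {"gripper": 66,"dx": -55,"dy": 5,"dz": 0,"wx": 0,"wy": 0,"wz": 7},
    {"gripper": 66,"dx": -50,"dy": 0,"dz": 0,"wx": 0,"wy": 0,"wz": 10},
    {"gripper": 66,"dx": 0,"dy": 0,"dz": 0,"wx": 0,"wy": 0,"wz": 10},
    {"gripper": 66,"dx": 0,"dy": 0,"dz": 0,"wx": 0,"wy": 0,"wz": 10},
    {"gripper": 66,"dx": 0,"dy": 0,"dz": 0,"wx": 0,"wy": 0,"wz": 10},
    {"gripper": 66,"dx": 0,"dy": 0,"dz": 0,"wx": 0,"wy": 0,"wz": 10}
  ]
}}

```text
clock: 11.82
eef_pos: [0.5097, 0.2949, 0.2276]
tool_rot: [-0.796, 3.038, -0.0]
wrist_force: [0.1, -0.6, 0.1]
grip_width: 0.769
gripper_force: 0.0
```

Run:
```python
from h import *
s=sense();print(s["eef_pos"].round(3),np.round(s["joint_pos"],2))
f=grab_frame("top");g=grab_frame("side");save(f,"top1")
np.savez("f1.npz",top=f["img"],side=g["img"])
for q in["tin1","tray_handle","lock_top"]:
    for n in("top","side"):print(q,n,[(round(b["confidence"],2),np.round(b["rect"]).tolist()) for b in models.boxes_of(n,q)[:3]])
for n in("top",):print([(round(b["confidence"],2),np.round(b["rect"]).tolist()) for b in models.boxes_of(n,"lid1")[:8]])
im=cv2.resize(f["img"][155:265,240:450][:,:,::-1],None,fx=3.8,fy=3.8,interpolation=cv2.INTER_CUBIC)
s=cv2.resize(g["img"][170:300,205:320][:,:,::-1],None,fx=4.5,fy=4.5,interpolation=cv2.INTER_CUBIC)
cv2.imwrite("pics/t5.png",im);cv2.imwrite("pics/s5.png",s)
```

```text
[0.51  0.295 0.228] [ 0.87  0.01  0.05  0.   -1.61 -1.92]
tin1 top [(0.68, [270.0, 173.0, 186.0, 49.0])]
tin1 side [(0.76, [222.0, 233.0, 54.0, 80.0]), (0.65, [326.0, 160.0, 19.0, 25.0])]
tray_handle top [(0.82, [269.0, 172.0, 189.0, 55.0])]
tray_handle side [(0.81, [222.0, 229.0, 53.0, 83.0]), (0.45, [364.0, 266.0, 41.0, 36.0])]
lock_top top [(0.59, [322.0, 217.0, 7.0, 31.0]), (0.58, [270.0, 172.0, 186.0, 54.0])]
lock_top side []
[(0.96, [398.0, 327.0, 29.0, 33.0]), (0.96, [255.0, 253.0, 32.0, 29.0]), (0.84, [144.0, 252.0, 28.0, 30.0]), (0.83, [442.0, 309.0, 29.0, 29.0]), (0.72, [447.0, 353.0, 32.0, 36.0]), (0.68, [374.0, 269.0, 33.0, 31.0])]
```

View pics/t5.png

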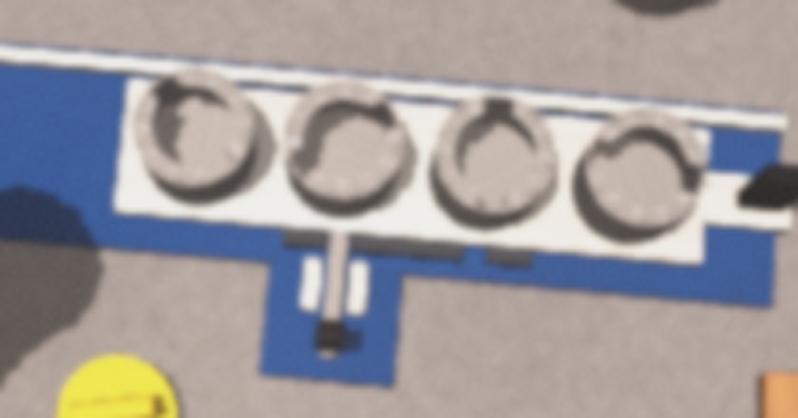

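View pics/s5.png

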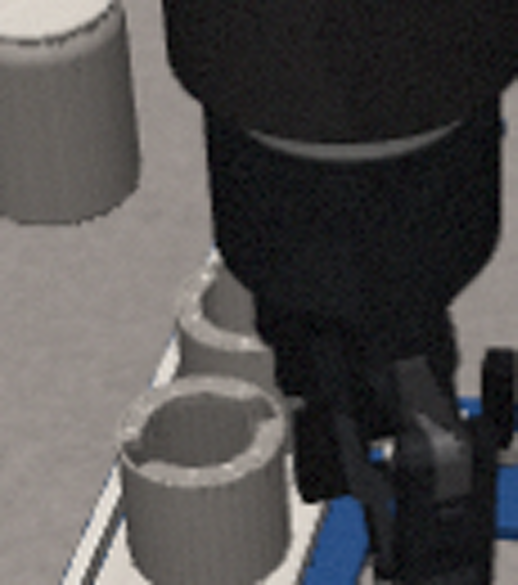

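```bash
cat > tins.py <<'E'
from h import *
def rect(f,z,c,half=45,s=4):
    # top-down patch centred at c (world xy); rows: -x down, cols: -y right ; s px per mm
    n=2*half*s+1;i=(np.arange(n)-n//2)/s/1e3
    X=c[0]-i[:,None]+0*i[None];Y=c[1]-i[None]+0*i[:,None]
    T=np.array(f["world_to_cam"]);P=np.stack([X,Y,0*X+z],-1)@T[:3,:3].T+T[:3,3]
    q=P[...,:2]/P[...,2:];q=q*(1+f["k1"]*(q**2).sum(-1,keepdims=True));K=np.array(f["intrinsics"])
    return cv2.remap(f["img"],(q[...,0]*K[0,0]+K[0,2]).astype(np.float32),(q[...,1]*K[1,1]+K[1,2]).astype(np.float32),cv2.INTER_CUBIC)
def fit(f,z,c,half=45,s=4):
    g=cv2.cvtColor(rect(f,z,c,half,s),cv2.COLOR_RGB2GRAY).astype(np.float32);g=cv2.GaussianBlur(g,(0,0),3)
    n=g.shape[0]//2;th=np.radians(np.arange(0,360,2));best=None
    def ring(dx,dy,r): 
        return cv2.remap(g,(n+s*(dx+r*np.sin(th))).astype(np.float32)[None],(n+s*(dy-r*np.cos(th))).astype(np.float32)[None],1)[0]
    res=[]
    for dx in np.arange(-9,9.1,.5):
        for dy in np.arange(-9,9.1,.5):
            sc=np.abs(ring(dx,dy,31.5)-ring(dx,dy,34.5)).clip(0,60).mean()+.5*np.abs(ring(dx,dy,24)-ring(dx,dy,21)).clip(0,40).mean()
            res.append((sc,dx,dy))
    sc,dx,dy=max(res);return np.array([c[0]-dy/1e3,c[1]-dx/1e3]),sc
E
python3 - <<'E'
from tins import *
f=grab_frame("top");g=grab_frame("side")
c,d=ray(f,255,184.5);e,k=ray(g,236.7,296.8);s=np.linalg.lstsq(np.c_[d,-k],e-c,rcond=None)[0];print((c+s[0]*d).round(4),(e+s[1]*k).round(4))
pk=[(200,133),(350,146),(494,160),(637,173)]
for z in(.07,.078,.086):
    cs=[]
    for u,v in pk:
        p,sc=fit(f,z,onz(f,240+u/3.8,155+v/3.8,z)[:2]);cs.append(p);print(z,p.round(4),round(float(sc),1))
    cs=np.array(cs);print("spacing",np.linalg.norm(np.diff(cs,axis=0),axis=1).round(4),np.linalg.norm(cs[3]-cs[0])/3, "dir deg",np.degrees(np.arctan2(*(cs[0]-cs[3]))))
E
```

```text
[0.6271 0.1486 0.0794] [0.6244 0.1484 0.0787]
0.07 [0.6133 0.0609] 44.2
0.07 [ 0.6085 -0.0185] 55.5
0.07 [ 0.6007 -0.0929] 47.2
0.07 [ 0.5971 -0.1744] 52.8
spacing [0.0795 0.0748 0.0816] 0.07859965019030883 dir deg 3.942702025245741
0.078 [0.6113 0.0692] 44.3
0.078 [ 0.6065 -0.0179] 56.0
0.078 [ 0.5993 -0.0921] 47.9
0.078 [ 0.5952 -0.1734] 55.6
spacing [0.0873 0.0745 0.0814] 0.08105400758422077 dir deg 3.790248695347871
0.086 [0.6093 0.0686] 44.8
0.086 [ 0.6046 -0.0178] 56.1
0.086 [ 0.5974 -0.0913] 48.3
0.086 [ 0.5934 -0.1719] 58.6
spacing [0.0866 0.0738 0.0807] 0.08034890289629763 dir deg 3.7903848242472793
```

Run:
```python
from tins import *
from itertools import product
f=grab_frame("top");s=4;th=np.radians(np.arange(0,360,2))
for z in(.076,.079,.082):
    c0=np.array([.6025,-.0555]);half=190
    g=cv2.GaussianBlur(cv2.cvtColor(rect(f,z,c0,half,s),cv2.COLOR_RGB2GRAY).astype(np.float32),(0,0),3);n=g.shape[0]//2
    def ring(x,y,r): return cv2.remap(g,(n-s*(y*1e3+r*np.sin(th))).astype(np.float32)[None],(n-s*(x*1e3+r*np.cos(th))).astype(np.float32)[None],1)[0]
    def score(dx,dy,a):
        t=0
        for k in(-1.5,-.5,.5,1.5):
            x=dx+.084*k*np.sin(a);y=dy+.084*k*np.cos(a)
            t+=np.abs(ring(x,y,31.5)-ring(x,y,34.5)).clip(0,60).mean()+.5*np.abs(ring(x,y,24)-ring(x,y,21)).clip(0,40).mean()
        return t
    B=max((score(dx/1e3,dy/1e3,np.radians(a)),dx,dy,a) for dx,dy,a in product(np.arange(-8,8.1,1),np.arange(-8,8.1,1),np.arange(2.5,5,.5)))
    B=max((score(B[1]/1e3+dx/1e3,B[2]/1e3+dy/1e3,np.radians(B[3]+a)),B[1]+dx,B[2]+dy,B[3]+a) for dx,dy,a in product(np.arange(-.75,.8,.25),np.arange(-.75,.8,.25),np.arange(-.5,.6,.25)))
    print(z,B)
    if z==.079:
        a=np.radians(B[3]);im=[]
        for k in(1.5,.5,-.5,-1.5):
            c=c0+np.array([B[1]/1e3+.084*k*np.sin(a),B[2]/1e3+.084*k*np.cos(a)]);print(c.round(4))
            p=rect(f,z,c,40,5)[:,:,::-1].copy();m=p.shape[0]//2
            for r in(33,22.5):cv2.circle(p,(m,m),int(r*5),(0,0,255),1)
            for d in range(0,360,30):
                q=np.radians(d);cv2.circle(p,(int(m-190*np.sin(q)),int(m-190*np.cos(q))),4 if d else 8,(0,255,0),-1)
            im.append(cv2.resize(p,(290,290)))
        cv2.imwrite("pics/tr.png",np.vstack([np.hstack(im[:2]),np.hstack(im[2:])]))
```

```text
0.076 (np.float32(176.46753), np.float64(1.0), np.float64(4.25), np.float64(3.75))
0.079 (np.float32(175.21213), np.float64(0.25), np.float64(4.5), np.float64(3.75))
[0.611  0.0747]
[ 0.6055 -0.0091]
[ 0.6    -0.0929]
[ 0.5945 -0.1767]
0.082 (np.float32(174.83696), np.float64(0.25), np.float64(7.5), np.float64(4.0))
```

View pics/tr.png

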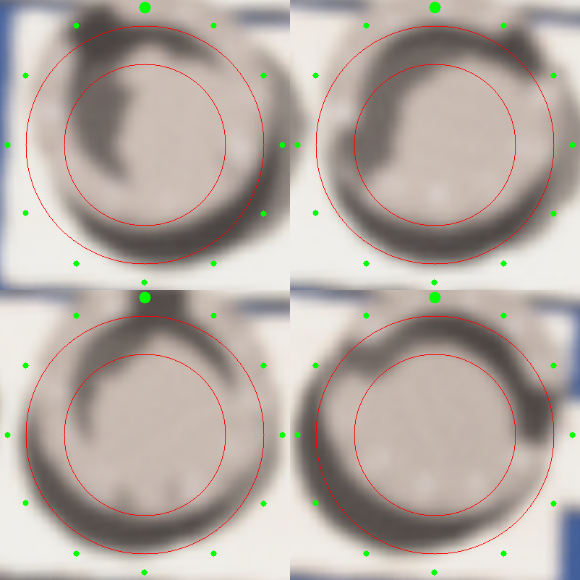

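Run:
```python
from tins import *
from itertools import product
f=grab_frame("top");s=4;th=np.radians(np.arange(0,360,3))
for z in(.075,.079,.083):
    c0=np.array([.610,-.0525]);half=190
    g=cv2.GaussianBlur(cv2.cvtColor(rect(f,z,c0,half,s),cv2.COLOR_RGB2GRAY).astype(np.float32),(0,0),2);n=g.shape[0]//2
    def ring(x,y,r): return cv2.remap(g,(n-s*(y*1e3+r*np.sin(th))).astype(np.float32)[None],(n-s*(x*1e3+r*np.cos(th))).astype(np.float32)[None],1)[0]
    def score(dx,dy,a):
        t=0
        for k in(-1.5,-.5,.5,1.5):
            x=dx/1e3+.084*k*np.sin(a);y=dy/1e3+.084*k*np.cos(a)
            A=np.stack([ring(x,y,r) for r in(24.5,26,28,30,31.5)])
            e=np.abs(A-np.median(A)).clip(0,40).mean()
            t+=np.abs(A[4]-ring(x,y,34.5)).clip(0,40).mean()+np.abs(A[0]-ring(x,y,21)).clip(0,40).mean()-2*e
        return t
    B=max((score(dx,dy,np.radians(a)),dx,dy,a) for dx,dy,a in product(np.arange(-12,14.1,1),np.arange(-10,10.1,1),np.arange(2.5,5,.5)))
    B=max((score(B[1]+dx,B[2]+dy,np.radians(B[3]+a)),B[1]+dx,B[2]+dy,B[3]+a) for dx,dy,a in product(np.arange(-.75,.8,.25),np.arange(-.75,.8,.25),np.arange(-.5,.6,.25)))
    print(z,B)
    if z==.079:
        a=np.radians(B[3]);im=[]
        for k in(1.5,.5,-.5,-1.5):
            c=c0+np.array([B[1]/1e3+.084*k*np.sin(a),B[2]/1e3+.084*k*np.cos(a)]);print(c.round(4))
            p=rect(f,z,c,40,5)[:,:,::-1].copy();m=p.shape[0]//2
            for r in(33,22.5):cv2.circle(p,(m,m),int(r*5),(0,0,255),1)
            for d in range(0,360,30):
                q=np.radians(d);cv2.circle(p,(int(m-190*np.sin(q)),int(m-190*np.cos(q))),4 if d else 8,(0,255,0),-1)
            im.append(cv2.resize(p,(290,290)))
        cv2.imwrite("pics/tr2.png",np.vstack([np.hstack(im[:2]),np.hstack(im[2:])]))
```

```text
0.075 (np.float32(92.47327), np.float64(5.5), np.float64(-0.5), np.float64(3.5))
0.079 (np.float32(97.638115), np.float64(4.5), np.float64(-0.25), np.float64(3.5))
[0.6222 0.073 ]
[ 0.6171 -0.0108]
[ 0.6119 -0.0947]
[ 0.6068 -0.1785]
0.083 (np.float32(100.30552), np.float64(3.5), np.float64(-0.25), np.float64(3.75))
```

View pics/tr2.png

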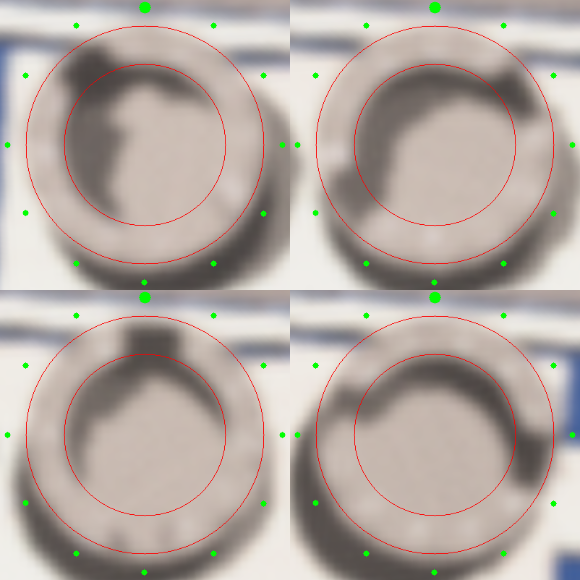

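```bash
python3 - <<'E'
from tins import *
f=grab_frame("top");g=grab_frame("side");z=np.load("f0.npz");f0=dict(f,img=z["top"]);g0=dict(g,img=z["side"])
for nm,c in(("tin4",(.6222,.073)),("tin3",(.6171,-.0108)),("tin2",(.6119,-.0947)),("tin1",(.6068,-.1785))):
    p=cv2.cvtColor(rect(f,.079,c,45,4),cv2.COLOR_RGB2GRAY).astype(np.float32);m=p.shape[0]//2
    d=np.radians(np.arange(0,360,2));A=np.mean([cv2.remap(p,(m-4*r*np.sin(d)).astype(np.float32)[None],(m-4*r*np.cos(d)).astype(np.float32)[None],1)[0] for r in np.arange(24.5,30,.5)],0)
    q=(A<np.median(A)-18);idx=np.flatnonzero(q);print(nm,"dark deg",[(int(2*r[0]),int(2*r[-1])) for r in np.split(idx,np.flatnonzero(np.diff(idx)>1)+1) if len(r)],"med",np.median(A))
# lid bars: top and side silhouettes at first frames
for F,(u,v),th in((f0,(155,265),50),(g0,(323,440),40),(f0,(391,286),62),(g0,(364,223),45),(f0,(498,251),62),(g0,(336,163),45)):
    a=F["img"][v-22:v+23,u-22:u+23].max(2);n,l,st,_=cv2.connectedComponentsWithStats((a<th).astype(np.uint8));i=1+np.argmax(st[1:,4])
    yy,xx=np.nonzero(l==i);P=np.array([onz(F,x+u-22,y+v-22,.034)[:2] for x,y in zip(xx,yy)]);w,V=np.linalg.eigh(np.cov(P.T))
    print((u,v),P.mean(0).round(4),np.degrees(np.arctan2(V[1,1],V[0,1])).round(1)%180,st[i,4])
E
python3 plan.py .452 .367 .1 -150 66
```

```text
tin4 dark deg [(16, 58)] med 187.80824
tin3 dark deg [(104, 138), (282, 322)] med 188.27783
tin2 dark deg [(0, 16), (336, 358)] med 185.67822
tin1 dark deg [(58, 84), (238, 276)] med 184.33691
(155, 265) [0.4523 0.3742] 120.4 119
(323, 440) [0.4514 0.3764] 119.1 468
(391, 286) [ 0.424  -0.1479] 138.1 78
(364, 223) [ 0.422  -0.1455] 118.6 272
(498, 251) [ 0.5058 -0.3879] 95.4 90
(336, 163) [ 0.5038 -0.3838] 94.8 95
yaw0 -150.3 tilt [ 0.   -0.01] pos [0.5092 0.2948 0.2273] q [ 0.87  0.01  0.05  0.   -1.61 -1.92]
[{"dx": 4.6, "dy": 30.4, "dz": 42.4, "wz": -0.1, "gripper": 66.0}, {"dx": 4.6, "dy": 30.4, "dz": 42.4, "wz": -0.1, "gripper": 66.0}, {"dx": 4.5, "dy": 30.4, "dz": 42.4, "wz": -0.1, "gripper": 66.0}]
```

{"api": "step_arm", "payload": {
  "targets": [
    {"gripper": 66,"dx": 5,"dy": 31,"dz": 45,"wx": 0,"wy": 0,"wz": 0},
    {"gripper": 66,"dx": 5,"dy": 31,"dz": 45,"wx": 0,"wy": 0,"wz": 0},
    {"gripper": 66,"dx": 3,"dy": 32,"dz": 45,"wx": 0,"wy": 0,"wz": 0},
    {"gripper": 66,"dx": 0,"dy": 0,"dz": 40,"wx": 0,"wy": 0,"wz": 0},
    {"gripper": 66,"dx": 0,"dy": 0,"dz": 22,"wx": 0,"wy": 0,"wz": 0},
    {"gripper": 40,"dx": 0,"dy": 0,"dz": 0,"wx": 0,"wy": 0,"wz": 0},
    {"gripper": 40,"dx": 0,"dy": 0,"dz": 0,"wx": 0,"wy": 0,"wz": 0},
    {"gripper": 40,"dx": 0,"dy": 0,"dz": 0,"wx": 0,"wy": 0,"wz": 0}
  ],
  "grip_force": 20
}}

```text
clock: 13.58
eef_pos: [0.452, 0.3706, 0.0319]
tool_rot: [-0.804, 3.035, 0.002]
wrist_force: [0.1, 0.9, -0.8]
grip_width: 0.581
gripper_force: 26.1
```

{"api": "step_arm", "payload": {
  "targets": [
    {"gripper": 66,"dx": 0,"dy": 0,"dz": 0,"wx": 0,"wy": 0,"wz": 0},
    {"gripper": 66,"dx": 0,"dy": 0,"dz": 0,"wx": 0,"wy": 0,"wz": 0},
    {"gripper": 66,"dx": 0,"dy": 0,"dz": -40,"wx": 0,"wy": 0,"wz": 0},
    {"gripper": 45,"dx": 0,"dy": 0,"dz": 0,"wx": 0,"wy": 0,"wz": -10},
    {"gripper": 45,"dx": 0,"dy": 0,"dz": 0,"wx": 0,"wy": 0,"wz": -10},
    {"gripper": 45,"dx": 0,"dy": 0,"dz": 0,"wx": 0,"wy": 0,"wz": -10},
    {"gripper": 45,"dx": 0,"dy": 0,"dz": 0,"wx": 0,"wy": 0,"wz": -10},
    {"gripper": 45,"dx": 0,"dy": 0,"dz": 0,"wx": 0,"wy": 0,"wz": -10}
  ]
}}

```text
clock: 14.58
eef_pos: [0.4514, 0.3701, 0.0706]
tool_rot: [-2.02, 2.406, -0.0]
wrist_force: [-0.8, 0.1, 0.8]
grip_width: 0.526
gripper_force: 0.0
```

{"api": "step_arm", "payload": {
  "targets": [
    {"gripper": 45,"dx": 0,"dy": 0,"dz": 0,"wx": 0,"wy": 0,"wz": -10},
    {"gripper": 45,"dx": 0,"dy": 0,"dz": 0,"wx": 0,"wy": 0,"wz": -10},
    {"gripper": 45,"dx": 0,"dy": 0,"dz": 0,"wx": 0,"wy": 0,"wz": -10},
    {"gripper": 45,"dx": 0,"dy": 0,"dz": 0,"wx": 0,"wy": 0,"wz": -10},
    {"gripper": 45,"dx": 0,"dy": 0,"dz": 0,"wx": 0,"wy": 0,"wz": 0}
  ]
}}

```text
clock: 15.2
eef_pos: [0.4514, 0.3701, 0.0705]
tool_rot: [-2.715, 1.58, -0.0]
wrist_force: [0.9, 0.5, 0.3]
grip_width: 0.525
gripper_force: 0.0
```

```bash
python3 plan.py .452 .3706 .024 -60 45;python3 - <<'E'
from tins import *
f=grab_frame("top");mosaic([(f,155,265)],"x",22,9)
E
```

```text
yaw0 -60.4 tilt [0.01 0.01] pos [0.4514 0.3701 0.0705] q [ 1.03  0.04 -0.21  0.   -1.32 -0.51]
[{"dx": -0.1, "dy": -0.8, "dz": 46.5, "wz": -0.4, "gripper": 45.0}]
```

{"api": "step_arm", "payload": {
  "targets": [
    {"gripper": 45,"dx": 0,"dy": 0,"dz": 30,"wx": 0,"wy": 0,"wz": 0},
    {"gripper": 45,"dx": 0,"dy": 0,"dz": 15,"wx": 0,"wy": 0,"wz": 0},
    {"gripper": 5,"dx": 0,"dy": 0,"dz": 0,"wx": 0,"wy": 0,"wz": 0},
    {"gripper": 5,"dx": 0,"dy": 0,"dz": 0,"wx": 0,"wy": 0,"wz": 0},
    {"gripper": 5,"dx": 0,"dy": 0,"dz": 0,"wx": 0,"wy": 0,"wz": 0},
    {"gripper": 5,"dx": 0,"dy": 0,"dz": 0,"wx": 0,"wy": 0,"wz": 0}
  ],
  "grip_force": 50
}}

```text
clock: 16.0
eef_pos: [0.4515, 0.3703, 0.026]
tool_rot: [-2.716, 1.578, -0.0]
wrist_force: [-0.2, 0.5, 0.1]
grip_width: 0.149
gripper_force: 54.1
```

```bash
python3 plan.py .55 .2 .19 -100 5; python3 plan.py .6222 .073 .19 -143 5
```

```text
yaw0 -60.3 tilt [0.03 0.04] pos [0.4515 0.3703 0.026 ] q [ 1.03  0.07 -0.26  0.   -1.24 -0.51]
[{"dx": 39.3, "dy": -0.2, "dz": -32.8, "wz": 7.9, "gripper": 5.0}, {"dx": 38.9, "dy": -5.7, "dz": -32.8, "wz": 7.9, "gripper": 5.0}, {"dx": 37.8, "dy": -11.0, "dz": -32.8, "wz": 7.9, "gripper": 5.0}, {"dx": 35.9, "dy": -16.1, "dz": -32.8, "wz": 7.9, "gripper": 5.0}, {"dx": 33.3, "dy": -20.9, "dz": -32.8, "wz": 7.9, "gripper": 5.0}]
yaw0 -60.3 tilt [0.03 0.04] pos [0.4515 0.3703 0.026 ] q [ 1.03  0.07 -0.26  0.   -1.24 -0.51]
[{"dx": 34.3, "dy": -0.1, "dz": -16.4, "wz": 8.3, "gripper": 5.0}, {"dx": 33.9, "dy": -5.0, "dz": -16.4, "wz": 8.3, "gripper": 5.0}, {"dx": 32.8, "dy": -9.9, "dz": -16.4, "wz": 8.3, "gripper": 5.0}, {"dx": 31.1, "dy": -14.5, "dz": -16.4, "wz": 8.3, "gripper": 5.0}, {"dx": 28.7, "dy": -18.8, "dz": -16.4, "wz": 8.3, "gripper": 5.0}, {"dx": 25.7, "dy": -22.7, "dz": -16.4, "wz": 8.3, "gripper": 5.0}, {"dx": 22.1, "dy": -26.2, "dz": -16.4, "wz": 8.3, "gripper": 5.0}, {"dx": 18.1, "dy": -29.1, "dz": -16.4, "wz": 8.3, "gripper": 5.0}]
[{"dx": 13.8, "dy": -31.4, "dz": -16.4, "wz": 8.3, "gripper": 5.0}, {"dx": 9.1, "dy": -33.0, "dz": -16.4, "wz": 8.3, "gripper": 5.0}]
```

{"api": "step_arm", "payload": {
  "targets": [
    {"gripper": 5,"dx": 0,"dy": 0,"dz": -60,"wx": 0,"wy": 0,"wz": 0},
    {"gripper": 5,"dx": 0,"dy": 0,"dz": -60,"wx": 0,"wy": 0,"wz": 0},
    {"gripper": 5,"dx": 34,"dy": 0,"dz": -44,"wx": 0,"wy": 0,"wz": 8},
    {"gripper": 5,"dx": 34,"dy": -5,"dz": 0,"wx": 0,"wy": 0,"wz": 8},
    {"gripper": 5,"dx": 33,"dy": -10,"dz": 0,"wx": 0,"wy": 0,"wz": 8},
    {"gripper": 5,"dx": 31,"dy": -15,"dz": 0,"wx": 0,"wy": 0,"wz": 8},
    {"gripper": 5,"dx": 29,"dy": -19,"dz": 0,"wx": 0,"wy": 0,"wz": 8},
    {"gripper": 5,"dx": 26,"dy": -23,"dz": 0,"wx": 0,"wy": 0,"wz": 8}
  ]
}}

```text
clock: 17.0
eef_pos: [0.5572, 0.1913, 0.1897]
tool_rot: [-1.834, 2.551, -0.0]
wrist_force: [0.5, 0.6, -0.7]
grip_width: 0.15
gripper_force: 54.0
```

{"api": "step_arm", "payload": {
  "targets": [
    {"gripper": 5,"dx": 22,"dy": -26,"dz": 0,"wx": 0,"wy": 0,"wz": 8},
    {"gripper": 5,"dx": 18,"dy": -29,"dz": 0,"wx": 0,"wy": 0,"wz": 8},
    {"gripper": 5,"dx": 14,"dy": -31,"dz": 0,"wx": 0,"wy": 0,"wz": 8},
    {"gripper": 5,"dx": 9,"dy": -33,"dz": 0,"wx": 0,"wy": 0,"wz": 8},
    {"gripper": 5,"dx": 0,"dy": 0,"dz": 0,"wx": 0,"wy": 0,"wz": 0}
  ]
}}

```text
clock: 17.62
eef_pos: [0.6292, 0.0744, 0.1891]
tool_rot: [1.061, -2.956, 0.001]
wrist_force: [0.1, 0.5, -1.4]
grip_width: 0.151
gripper_force: 53.9
```

```bash
python3 plan.py .6222 .073 .15 -143 5
python3 - <<'E'
from tins import *
f=grab_frame("top");z=np.load("f0.npz");f0=dict(f,img=z["top"]);th=np.radians(np.arange(0,360,3))
for nm,c in(("A",(.4515,.3703)),("B",(.422,-.147)),("C",(.504,-.384))):
    p=cv2.GaussianBlur(cv2.cvtColor(rect(f0,.017,c,50,4),cv2.COLOR_RGB2GRAY).astype(np.float32),(0,0),3);m=p.shape[0]//2
    R_=lambda dx,dy,r:cv2.remap(p,(m-4*(dy+r*np.sin(th))).astype(np.float32)[None],(m-4*(dx+r*np.cos(th))).astype(np.float32)[None],1)[0]
    print(nm,max((float(np.abs(R_(dx,dy,33.5)-R_(dx,dy,36.5)).clip(0,25).mean()),dx,dy) for dx in np.arange(-8,8.1,.5) for dy in np.arange(-8,8.1,.5)))
E
```

```text
yaw0 -140.5 tilt [-0.03 -0.03] pos [0.6292 0.0744 0.1891] q [ 0.43  0.13  0.1   0.   -1.54 -1.32]
[{"dx": 6.3, "dy": 3.3, "dz": 39.1, "wz": 2.5, "gripper": 5.0}]
A (19.19502830505371, np.float64(2.0), np.float64(4.5))
B (12.276363372802734, np.float64(2.0), np.float64(-1.0))
C (12.589563369750977, np.float64(2.5), np.float64(-5.5))
```

{"api": "step_arm", "payload": {
  "targets": [
    {"gripper": 5,"dx": 6.5,"dy": 3.3,"dz": 40,"wx": 0,"wy": 0,"wz": 2.5},
    {"gripper": 5,"dx": 0,"dy": 0,"dz": 28,"wx": 0,"wy": 0,"wz": 0},
    {"gripper": 5,"dx": 0,"dy": 0,"dz": 0,"wx": 0,"wy": 0,"wz": 0}
  ]
}}

```text
clock: 18.05
eef_pos: [0.6197, 0.0752, 0.119]
tool_rot: [1.003, -2.972, -0.0]
wrist_force: [0.2, -0.8, -0.4]
grip_width: 0.15
gripper_force: 54.0
```

```bash
python3 plan.py .6222 .073 .1 -143 5
python3 - <<'E'
from tins import *
g=grab_frame("side");f=grab_frame("top");u,v=map(int,proj(g,(.622,.073,.09)));u2,v2=map(int,proj(f,(.622,.073,.09)));print(u,v,u2,v2)
mosaic([(g,u,v),(f,u2,v2)],"i1",34,8)
E
```

```text
yaw0 -142.7 tilt [-0.26 -0.07] pos [0.6197 0.0752 0.119 ] q [ 0.44  0.12 -0.03 -0.   -1.42 -1.36]
[{"dx": -0.6, "dy": -3.2, "dz": 19.0, "wz": 0.3, "gripper": 5.0}]
246 262 290 186
```

View pics/i1.png

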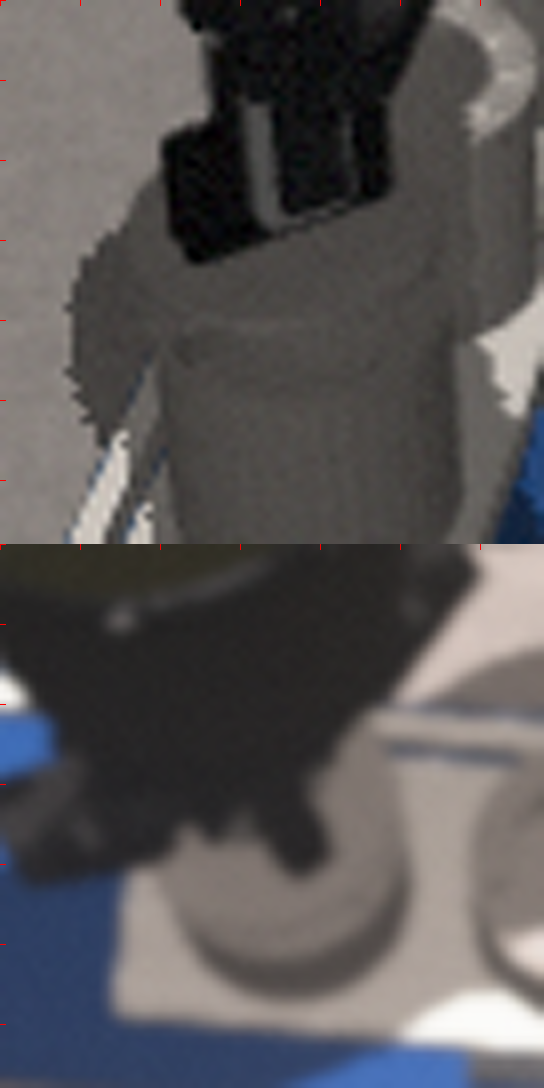

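{"api": "step_arm", "payload": {
  "targets": [
    {"gripper": 5,"dx": -0.5,"dy": -3.2,"dz": 0,"wx": 0,"wy": 0,"wz": 0},
    {"gripper": 5,"dx": 0,"dy": 0,"dz": 6,"wx": 0,"wy": 0,"wz": 0},
    {"gripper": 5,"dx": 0,"dy": 0,"dz": 4,"wx": 0,"wy": 0,"wz": 0},
    {"gripper": 5,"dx": 0,"dy": 0,"dz": 4,"wx": 0,"wy": 0,"wz": 0},
    {"gripper": 5,"dx": 0,"dy": 0,"dz": 4,"wx": 0,"wy": 0,"wz": 0},
    {"gripper": 5,"dx": 0,"dy": 0,"dz": 0,"wx": 0,"wy": 0,"wz": 0}
  ]
}}

```text
clock: 18.9
eef_pos: [0.624, 0.0724, 0.1099]
tool_rot: [-1.003, 2.974, -0.003]
wrist_force: [-15.2, 1.7, 25.7]
grip_width: 0.152
gripper_force: 57.5
```

{"api": "step_arm", "payload": {
  "targets": [
    {"gripper": 5,"dx": 0,"dy": 0,"dz": -8,"wx": 0,"wy": 0,"wz": 0},
    {"gripper": 5,"dx": 2,"dy": 1.5,"dz": 0,"wx": 0,"wy": 0,"wz": 0},
    {"gripper": 5,"dx": 0,"dy": 0,"dz": 0,"wx": 0,"wy": 0,"wz": 0}
  ]
}}

```text
clock: 19.27
eef_pos: [0.6208, 0.0723, 0.1103]
tool_rot: [1.001, -2.976, -0.0]
wrist_force: [0.2, 0.2, -0.8]
grip_width: 0.148
gripper_force: 54.1
```

{"api": "step_arm", "payload": {
  "targets": [
    {"gripper": 5,"dx": 0,"dy": 0,"dz": 4,"wx": 0,"wy": 0,"wz": 0},
    {"gripper": 5,"dx": 0,"dy": 0,"dz": 3,"wx": 0,"wy": 0,"wz": 0},
    {"gripper": 5,"dx": 0,"dy": 0,"dz": 0,"wx": 0,"wy": 0,"wz": 0}
  ]
}}

```text
clock: 19.65
eef_pos: [0.621, 0.0723, 0.1035]
tool_rot: [1.001, -2.977, 0.0]
wrist_force: [-0.5, -0.6, 0.4]
grip_width: 0.151
gripper_force: 54.1
```

{"api": "step_arm", "payload": {
  "targets": [
    {"gripper": 5,"dx": 0,"dy": 0,"dz": 3,"wx": 0,"wy": 0,"wz": 0},
    {"gripper": 5,"dx": 0,"dy": 0,"dz": 3,"wx": 0,"wy": 0,"wz": 0},
    {"gripper": 5,"dx": 0,"dy": 0,"dz": 2,"wx": 0,"wy": 0,"wz": 0},
    {"gripper": 5,"dx": 0,"dy": 0,"dz": 0,"wx": 0,"wy": 0,"wz": 0}
  ]
}}

```text
clock: 20.15
eef_pos: [0.6213, 0.0725, 0.0974]
tool_rot: [-1.002, 2.977, -0.001]
wrist_force: [-3.5, 0.3, 5.4]
grip_width: 0.147
gripper_force: 54.6
```

{"api": "step_arm", "payload": {
  "targets": [
    {"gripper": 5,"dx": 0,"dy": 0,"dz": 0.5,"wx": 0,"wy": 0,"wz": 8},
    {"gripper": 5,"dx": 0,"dy": 0,"dz": 0,"wx": 0,"wy": 0,"wz": 8},
    {"gripper": 5,"dx": 0,"dy": 0,"dz": 0,"wx": 0,"wy": 0,"wz": 8},
    {"gripper": 5,"dx": 0,"dy": 0,"dz": 0,"wx": 0,"wy": 0,"wz": 8},
    {"gripper": 5,"dx": 0,"dy": 0,"dz": 0,"wx": 0,"wy": 0,"wz": 8},
    {"gripper": 5,"dx": 0,"dy": 0,"dz": 0,"wx": 0,"wy": 0,"wz": 8},
    {"gripper": 5,"dx": 0,"dy": 0,"dz": 0,"wx": 0,"wy": 0,"wz": 4},
    {"gripper": 5,"dx": 0,"dy": 0,"dz": 0,"wx": 0,"wy": 0,"wz": 0}
  ]
}}

```text
clock: 21.15
eef_pos: [0.6213, 0.0737, 0.0973]
tool_rot: [0.405, 3.114, 0.003]
wrist_force: [-5.1, 4.5, 6.4]
grip_width: 0.15
gripper_force: 55.1
```

```bash
python3 plan.py .6222 .073 .1 -195 5; python3 -c "
from h import *
s=sense();print(s['torque'].round(2),s['wrist_force'].round(1))"
```

```text
yaw0 165.2 tilt [0.07 0.1 ] pos [0.6213 0.0737 0.0973] q [ 0.44  0.13 -0.06 -0.   -1.38 -2.27]
[{"dx": -0.0, "dy": -0.0, "dz": -0.1, "wz": 8.8, "gripper": 5.0}, {"dx": -0.0, "dy": -0.0, "dz": -0.1, "wz": 8.8, "gripper": 5.0}, {"dx": -0.0, "dy": -0.0, "dz": -0.1, "wz": 8.8, "gripper": 5.0}, {"dx": -0.0, "dy": 0.0, "dz": -0.1, "wz": 8.8, "gripper": 5.0}, {"dx": -0.0, "dy": 0.0, "dz": -0.1, "wz": 8.8, "gripper": 5.0}, {"dx": -0.0, "dy": 0.0, "dz": -0.1, "wz": 8.8, "gripper": 5.0}, {"dx": -0.0, "dy": 0.0, "dz": -0.1, "wz": 8.8, "gripper": 5.0}, {"dx": -0.0, "dy": 0.0, "dz": -0.1, "wz": 8.8, "gripper": 5.0}]
[{"dx": -0.0, "dy": 0.0, "dz": -0.1, "wz": 8.8, "gripper": 5.0}, {"dx": -0.0, "dy": 0.0, "dz": -0.1, "wz": 8.8, "gripper": 5.0}, {"dx": -0.0, "dy": 0.0, "dz": -0.1, "wz": 8.8, "gripper": 5.0}, {"dx": -0.0, "dy": 0.0, "dz": -0.1, "wz": 8.8, "gripper": 5.0}, {"dx": -0.0, "dy": 0.0, "dz": -0.1, "wz": 8.8, "gripper": 5.0}, {"dx": 0.0, "dy": 0.0, "dz": -0.1, "wz": 8.8, "gripper": 5.0}, {"dx": 0.0, "dy": 0.0, "dz": -0.1, "wz": 8.8, "gripper": 5.0}, {"dx": 0.0, "dy": 0.0, "dz": -0.1, "wz": 8
[... 960 characters left out ...]
ripper": 5.0}, {"dx": 0.0, "dy": -0.0, "dz": -0.1, "wz": 8.8, "gripper": 5.0}]
[{"dx": 0.0, "dy": -0.0, "dz": -0.1, "wz": 8.8, "gripper": 5.0}, {"dx": 0.0, "dy": -0.0, "dz": -0.1, "wz": 8.8, "gripper": 5.0}, {"dx": -0.0, "dy": -0.0, "dz": -0.1, "wz": 8.8, "gripper": 5.0}, {"dx": -0.0, "dy": -0.0, "dz": -0.1, "wz": 8.8, "gripper": 5.0}, {"dx": -0.0, "dy": -0.0, "dz": -0.1, "wz": 8.8, "gripper": 5.0}, {"dx": -0.0, "dy": -0.0, "dz": -0.1, "wz": 8.8, "gripper": 5.0}, {"dx": -0.0, "dy": -0.0, "dz": -0.1, "wz": 8.8, "gripper": 5.0}, {"dx": -0.0, "dy": -0.0, "dz": -0.1, "wz": 8.8, "gripper": 5.0}]
[{"dx": -0.0, "dy": -0.0, "dz": -0.1, "wz": 8.8, "gripper": 5.0}]
[ 1.69  2.14 -0.08] [-5.1  4.5  6.4]
```

{"api": "step_arm", "payload": {
  "targets": [
    {"gripper": 5,"dx": 0,"dy": 0,"dz": 0,"wx": 0,"wy": 0,"wz": 4},
    {"gripper": 5,"dx": 0,"dy": 0,"dz": 0,"wx": 0,"wy": 0,"wz": 4},
    {"gripper": 5,"dx": 0,"dy": 0,"dz": 0,"wx": 0,"wy": 0,"wz": 3},
    {"gripper": 5,"dx": 0,"dy": 0,"dz": 0,"wx": 0,"wy": 0,"wz": 0}
  ]
}}

```text
clock: 21.65
eef_pos: [0.622, 0.0757, 0.0975]
tool_rot: [0.696, 3.061, 0.008]
wrist_force: [-3.8, 10.3, 6.3]
grip_width: 0.151
gripper_force: 57.5
```

```bash
sed -i 's/^da=a-a0;/da=(a-a0+180)%360-180;/' plan.py
cat > st.py <<'E'
from h import *
s=sense();M=R.from_rotvec(s["tool_rot"]).as_matrix();print("yaw %.1f"%np.degrees(np.arctan2(M[1,0],M[0,0])),s["eef_pos"].round(4),"F",s["wrist_force"].round(1),"T",s["torque"].round(2),"q",np.round(s["joint_pos"],2),"w",round(float(s["grip_width"]),3))
E
python3 st.py
```

```text
yaw 154.4 [0.622  0.0757 0.0975] F [-3.8 10.3  6.3] T [3.35 1.53 1.02] q [ 0.44  0.13 -0.06 -0.   -1.37 -2.46] w 0.151
```

{"api": "step_arm", "payload": {
  "targets": [
    {"gripper": 40,"dx": 0,"dy": 0,"dz": 0,"wx": 0,"wy": 0,"wz": 0},
    {"gripper": 40,"dx": 0,"dy": 0,"dz": 0,"wx": 0,"wy": 0,"wz": 0},
    {"gripper": 40,"dx": 0,"dy": 0,"dz": -40,"wx": 0,"wy": 0,"wz": 0},
    {"gripper": 40,"dx": 0,"dy": 0,"dz": -60,"wx": 0,"wy": 0,"wz": 0},
    {"gripper": 40,"dx": 0,"dy": 0,"dz": -20,"wx": 0,"wy": 0,"wz": 0}
  ]
}}

```text
clock: 22.28
eef_pos: [0.6227, 0.0718, 0.2209]
tool_rot: [0.702, 3.056, 0.003]
wrist_force: [0.6, -0.5, 0.7]
grip_width: 0.466
gripper_force: 0.0
```

```bash
python3 st.py;python3 plan.py .40 -.05 .22 -145 66
```

```text
yaw 154.1 [0.6227 0.0718 0.2209] F [ 0.6 -0.5  0.7] T [ 0.   -0.03 -0.02] q [ 0.43  0.1   0.13  0.   -1.59 -2.46] w 0.466
yaw0 154.1 tilt [0.39 0.04] pos [0.6227 0.0718 0.2209] q [ 0.43  0.1   0.13  0.   -1.59 -2.46]
[{"dx": 21.0, "dy": -29.5, "dz": 0.1, "wz": -8.7, "gripper": 66.0}, {"dx": 25.3, "dy": -26.0, "dz": 0.1, "wz": -8.7, "gripper": 66.0}, {"dx": 28.9, "dy": -21.9, "dz": 0.1, "wz": -8.7, "gripper": 66.0}, {"dx": 31.9, "dy": -17.3, "dz": 0.1, "wz": -8.7, "gripper": 66.0}, {"dx": 34.1, "dy": -12.3, "dz": 0.1, "wz": -8.7, "gripper": 66.0}, {"dx": 35.6, "dy": -7.0, "dz": 0.1, "wz": -8.7, "gripper": 66.0}, {"dx": 36.2, "dy": -1.5, "dz": 0.1, "wz": -8.7, "gripper": 66.0}]
```

```bash
cat > bars.py <<'E'
from tins import *
f=grab_frame("top");g=grab_frame("side")
for F,n in((f,"top"),(g,"side")):
    for b in models.boxes_of(n,"lid1"):
        l,t,w,h=b["rect"];u,v=int(l+w/2),int(t+h/2);pt=F["img"][max(0,v-12):v+13,max(0,u-12):u+13].reshape(-1,3).astype(int)
        sat=np.median(pt.max(1)-pt.min(1))
        if sat>50: continue
        a=F["img"][max(v-22,0):v+23,max(u-22,0):u+23].max(2);k,L,st,_=cv2.connectedComponentsWithStats((a<(60 if n=="top" else 45)).astype(np.uint8))
        if k<2: continue
        i=1+np.argmax(st[1:,4]);yy,xx=np.nonzero(L==i);P=np.array([onz(F,x+max(u-22,0),y+max(v-22,0),.034)[:2] for x,y in zip(xx,yy)]);wv,V=np.linalg.eigh(np.cov(P.T))
        print(n,round(b["confidence"],2),(u,v),"bar",P.mean(0).round(4),"ang",np.degrees(np.arctan2(V[1,1],V[0,1])).round(1)%180,st[i,4])
save(f,"topx");save(g,"sidex")
E
python3 bars.py; python3 plan.py .422 -.146 .12 -133 66
```

```text
top 0.8 (290, 188) bar [0.6602 0.066 ] ang 137.3 356
side 0.79 (332, 170) bar [ 0.5117 -0.3544] ang 93.3 100
side 0.79 (363, 225) bar [ 0.422  -0.1451] ang 118.8 267
side 0.75 (248, 261) bar [ 0.6449 -0.0058] ang 138.0 443
yaw0 154.2 tilt [-0.05  0.  ] pos [0.6211 0.0722 0.2149] q [ 0.44  0.11  0.13 -0.   -1.59 -2.46]
[{"dx": 9.3, "dy": -31.5, "dz": 10.5, "wz": -8.1, "gripper": 66.0}, {"dx": 13.7, "dy": -29.8, "dz": 10.5, "wz": -8.1, "gripper": 66.0}, {"dx": 17.7, "dy": -27.6, "dz": 10.5, "wz": -8.1, "gripper": 66.0}, {"dx": 21.5, "dy": -24.8, "dz": 10.5, "wz": -8.1, "gripper": 66.0}, {"dx": 24.7, "dy": -21.6, "dz": 10.5, "wz": -8.1, "gripper": 66.0}, {"dx": 27.5, "dy": -17.9, "dz": 10.5, "wz": -8.1, "gripper": 66.0}, {"dx": 29.8, "dy": -13.8, "dz": 10.5, "wz": -8.1, "gripper": 66.0}, {"dx": 31.4, "dy": -9.5, "dz": 10.5, "wz": -8.1, "gripper": 66.0}]
[{"dx": 32.4, "dy": -5.0, "dz": 10.5, "wz": -8.1, "gripper": 66.0}]
```

{"api": "step_arm", "payload": {
  "targets": [
    {"gripper": 66,"dx": 9,"dy": -31,"dz": 0,"wx": 0,"wy": 0,"wz": -8},
    {"gripper": 66,"dx": 14,"dy": -30,"dz": 0,"wx": 0,"wy": 0,"wz": -8},
    {"gripper": 66,"dx": 18,"dy": -28,"dz": 0,"wx": 0,"wy": 0,"wz": -8},
    {"gripper": 66,"dx": 21,"dy": -25,"dz": 10,"wx": 0,"wy": 0,"wz": -8},
    {"gripper": 66,"dx": 25,"dy": -22,"dz": 15,"wx": 0,"wy": 0,"wz": -8},
    {"gripper": 66,"dx": 27,"dy": -18,"dz": 25,"wx": 0,"wy": 0,"wz": -8},
    {"gripper": 66,"dx": 30,"dy": -14,"dz": 25,"wx": 0,"wy": 0,"wz": -8},
    {"gripper": 66,"dx": 31,"dy": -10,"dz": 25,"wx": 0,"wy": 0,"wz": -8}
  ]
}}

```text
clock: 23.48
eef_pos: [0.4426, -0.1227, 0.1131]
tool_rot: [1.033, -2.964, -0.001]
wrist_force: [0.1, 0.3, -0.2]
grip_width: 0.77
gripper_force: 0.0
```

{"api": "step_arm", "payload": {
  "targets": [
    {"gripper": 66,"dx": 32,"dy": -5,"dz": 0,"wx": 0,"wy": 0,"wz": -8},
    {"gripper": 66,"dx": 0,"dy": 0,"dz": 0,"wx": 0,"wy": 0,"wz": 0}
  ]
}}

```text
clock: 23.72
eef_pos: [0.4205, -0.1467, 0.1141]
tool_rot: [1.229, -2.888, -0.001]
wrist_force: [0.7, 0.1, 0.1]
grip_width: 0.778
gripper_force: 0.0
```

```bash
python3 plan.py .422 -.145 .031 -133 66
```

```text
yaw0 -133.9 tilt [-0.15 -0.01] pos [ 0.4205 -0.1467  0.1141] q [ 0.12 -0.38 -0.49 -0.   -1.46 -0.89]
[{"dx": -1.2, "dy": 0.0, "dz": 41.5, "wz": -0.4, "gripper": 66.0}, {"dx": -1.2, "dy": 0.0, "dz": 41.5, "wz": -0.4, "gripper": 66.0}]
```

{"api": "step_arm", "payload": {
  "targets": [
    {"gripper": 66,"dx": -1,"dy": 0,"dz": 50,"wx": 0,"wy": 0,"wz": 0},
    {"gripper": 66,"dx": 0,"dy": 0,"dz": 33,"wx": 0,"wy": 0,"wz": 0},
    {"gripper": 40,"dx": 0,"dy": 0,"dz": 0,"wx": 0,"wy": 0,"wz": 0},
    {"gripper": 40,"dx": 0,"dy": 0,"dz": 0,"wx": 0,"wy": 0,"wz": 0},
    {"gripper": 40,"dx": 0,"dy": 0,"dz": 0,"wx": 0,"wy": 0,"wz": 0}
  ],
  "grip_force": 20
}}

```text
clock: 24.35
eef_pos: [0.424, -0.1447, 0.0344]
tool_rot: [-1.231, 2.888, -0.002]
wrist_force: [0.4, -0.0, -0.4]
grip_width: 0.576
gripper_force: 25.7
```

{"api": "step_arm", "payload": {
  "targets": [
    {"gripper": 66,"dx": 0,"dy": 0,"dz": 0,"wx": 0,"wy": 0,"wz": 0},
    {"gripper": 66,"dx": 0,"dy": 0,"dz": 0,"wx": 0,"wy": 0,"wz": 0},
    {"gripper": 66,"dx": 0,"dy": 0,"dz": -40,"wx": 0,"wy": 0,"wz": 0},
    {"gripper": 45,"dx": 0,"dy": 0,"dz": 0,"wx": 0,"wy": 0,"wz": -10},
    {"gripper": 45,"dx": 0,"dy": 0,"dz": 0,"wx": 0,"wy": 0,"wz": -10},
    {"gripper": 45,"dx": 0,"dy": 0,"dz": 0,"wx": 0,"wy": 0,"wz": -10},
    {"gripper": 45,"dx": 0,"dy": 0,"dz": 0,"wx": 0,"wy": 0,"wz": -10},
    {"gripper": 45,"dx": 0,"dy": 0,"dz": 0,"wx": 0,"wy": 0,"wz": -10}
  ]
}}

```text
clock: 25.35
eef_pos: [0.4231, -0.1449, 0.0732]
tool_rot: [-2.344, 2.092, -0.001]
wrist_force: [0.5, -0.5, -0.7]
grip_width: 0.526
gripper_force: 0.0
```

{"api": "step_arm", "payload": {
  "targets": [
    {"gripper": 45,"dx": 0,"dy": 0,"dz": 0,"wx": 0,"wy": 0,"wz": -10},
    {"gripper": 45,"dx": 0,"dy": 0,"dz": 0,"wx": 0,"wy": 0,"wz": -10},
    {"gripper": 45,"dx": 0,"dy": 0,"dz": 0,"wx": 0,"wy": 0,"wz": -10},
    {"gripper": 45,"dx": 0,"dy": 0,"dz": 0,"wx": 0,"wy": 0,"wz": -10},
    {"gripper": 45,"dx": 0,"dy": 0,"dz": 46,"wx": 0,"wy": 0,"wz": 0},
    {"gripper": 5,"dx": 0,"dy": 0,"dz": 0,"wx": 0,"wy": 0,"wz": 0}
  ],
  "grip_force": 50
}}

```text
clock: 26.1
eef_pos: [0.4206, -0.1447, 0.0241]
tool_rot: [2.912, -1.172, -0.009]
wrist_force: [-0.2, -0.2, 0.2]
grip_width: 0.328
gripper_force: 0.0
```

{"api": "step_arm", "payload": {
  "targets": [
    {"gripper": 5,"dx": 0,"dy": 0,"dz": 0,"wx": 0,"wy": 0,"wz": 0},
    {"gripper": 5,"dx": 0,"dy": 0,"dz": 0,"wx": 0,"wy": 0,"wz": 0},
    {"gripper": 5,"dx": 0,"dy": 0,"dz": 0,"wx": 0,"wy": 0,"wz": 0}
  ]
}}

```text
clock: 26.48
eef_pos: [0.4236, -0.1448, 0.028]
tool_rot: [-2.914, 1.172, -0.002]
wrist_force: [0.4, 0.3, -0.2]
grip_width: 0.15
gripper_force: 53.7
```

```bash
python3 st.py;python3 plan.py .611 -.095 .19 -4 5
```

```text
yaw -43.8 [ 0.4236 -0.1448  0.028 ] F [ 0.4  0.3 -0.2] T [-0.    0.04  0.  ] q [ 0.13 -0.32 -0.61  0.   -1.28  0.68] w 0.15
yaw0 -43.8 tilt [ 0.1 -0. ] pos [ 0.4236 -0.1448  0.028 ] q [ 0.13 -0.32 -0.61  0.   -1.28  0.68]
[{"dx": 20.1, "dy": -33.1, "dz": -32.4, "wz": -8.0, "gripper": 5.0}, {"dx": 24.5, "dy": -30.0, "dz": -32.4, "wz": -8.0, "gripper": 5.0}, {"dx": 28.5, "dy": -26.3, "dz": -32.4, "wz": -8.0, "gripper": 5.0}, {"dx": 31.8, "dy": -22.1, "dz": -32.4, "wz": -8.0, "gripper": 5.0}, {"dx": 34.6, "dy": -17.5, "dz": -32.4, "wz": -8.0, "gripper": 5.0}]
```

{"api": "step_arm", "payload": {
  "targets": [
    {"gripper": 5,"dx": 0,"dy": 0,"dz": -60,"wx": 0,"wy": 0,"wz": 0},
    {"gripper": 5,"dx": 0,"dy": 0,"dz": -60,"wx": 0,"wy": 0,"wz": 0},
    {"gripper": 5,"dx": 20,"dy": -33,"dz": -35,"wx": 0,"wy": 0,"wz": -8},
    {"gripper": 5,"dx": 25,"dy": -30,"dz": 0,"wx": 0,"wy": 0,"wz": -8},
    {"gripper": 5,"dx": 28,"dy": -26,"dz": 0,"wx": 0,"wy": 0,"wz": -8},
    {"gripper": 5,"dx": 32,"dy": -22,"dz": 0,"wx": 0,"wy": 0,"wz": -8},
    {"gripper": 5,"dx": 35,"dy": -17,"dz": 0,"wx": 0,"wy": 0,"wz": -8},
    {"gripper": 5,"dx": 0,"dy": 0,"dz": 40,"wx": 0,"wy": 0,"wz": 0}
  ]
}}

```text
clock: 27.48
eef_pos: [0.6139, -0.0954, 0.144]
tool_rot: [3.14, -0.101, 0.009]
wrist_force: [0.1, -1.1, -1.2]
grip_width: 0.151
gripper_force: 53.9
```

{"api": "step_arm", "payload": {
  "targets": [
    {"gripper": 5,"dx": 0,"dy": 0,"dz": 15,"wx": 0,"wy": 0,"wz": 0},
    {"gripper": 5,"dx": 0,"dy": 0,"dz": 0,"wx": 0,"wy": 0,"wz": 0},
    {"gripper": 5,"dx": 0,"dy": 0,"dz": 0,"wx": 0,"wy": 0,"wz": 0}
  ]
}}

```text
clock: 27.85
eef_pos: [0.6109, -0.0962, 0.1292]
tool_rot: [3.139, -0.105, 0.005]
wrist_force: [0.2, -0.4, -0.3]
grip_width: 0.153
gripper_force: 53.9
```

```bash
python3 st.py;python3 plan.py .611 -.095 .115 -4 5
```

```text
yaw -3.8 [ 0.6109 -0.0962  0.1292] F [ 0.2 -0.4 -0.3] T [ 0.03 -0.02  0.01] q [ 0.17  0.1  -0.04  0.   -1.43  1.34] w 0.153
yaw0 -3.8 tilt [ 0.17 -0.03] pos [ 0.6109 -0.0962  0.1292] q [ 0.17  0.1  -0.04  0.   -1.43  1.34]
[{"dx": 0.0, "dy": -1.2, "dz": 14.2, "wz": 0.2, "gripper": 5.0}]
```

{"api": "step_arm", "payload": {
  "targets": [
    {"gripper": 5,"dx": 0,"dy": -1,"dz": 10,"wx": 0,"wy": 0,"wz": 0},
    {"gripper": 5,"dx": 0,"dy": 0,"dz": 4,"wx": 0,"wy": 0,"wz": 0},
    {"gripper": 5,"dx": 0,"dy": 0,"dz": 4,"wx": 0,"wy": 0,"wz": 0},
    {"gripper": 5,"dx": 0,"dy": 0,"dz": 3,"wx": 0,"wy": 0,"wz": 0},
    {"gripper": 5,"dx": 0,"dy": 0,"dz": 0,"wx": 0,"wy": 0,"wz": 0}
  ]
}}

```text
clock: 28.48
eef_pos: [0.6102, -0.0949, 0.1056]
tool_rot: [3.14, -0.105, -0.001]
wrist_force: [0.4, -0.0, 0.1]
grip_width: 0.15
gripper_force: 53.9
```

{"api": "step_arm", "payload": {
  "targets": [
    {"gripper": 5,"dx": 0,"dy": 0,"dz": 3,"wx": 0,"wy": 0,"wz": 0},
    {"gripper": 5,"dx": 0,"dy": 0,"dz": 3,"wx": 0,"wy": 0,"wz": 0},
    {"gripper": 5,"dx": 0,"dy": 0,"dz": 2,"wx": 0,"wy": 0,"wz": 0},
    {"gripper": 5,"dx": 0,"dy": 0,"dz": 0,"wx": 0,"wy": 0,"wz": 0}
  ]
}}

```text
clock: 28.98
eef_pos: [0.6106, -0.0949, 0.0993]
tool_rot: [3.139, -0.104, 0.002]
wrist_force: [-2.9, 1.5, 6.2]
grip_width: 0.15
gripper_force: 54.6
```

{"api": "step_arm", "payload": {
  "targets": [
    {"gripper": 5,"dx": 0,"dy": 0,"dz": 0,"wx": 0,"wy": 0,"wz": 8},
    {"gripper": 5,"dx": 0,"dy": 0,"dz": 0,"wx": 0,"wy": 0,"wz": 8},
    {"gripper": 5,"dx": 0,"dy": 0,"dz": 0,"wx": 0,"wy": 0,"wz": 8},
    {"gripper": 5,"dx": 0,"dy": 0,"dz": 0,"wx": 0,"wy": 0,"wz": 8},
    {"gripper": 5,"dx": 0,"dy": 0,"dz": 0,"wx": 0,"wy": 0,"wz": 8},
    {"gripper": 5,"dx": 0,"dy": 0,"dz": 0,"wx": 0,"wy": 0,"wz": 8},
    {"gripper": 5,"dx": 0,"dy": 0,"dz": 0,"wx": 0,"wy": 0,"wz": 4},
    {"gripper": 5,"dx": 0,"dy": 0,"dz": 0,"wx": 0,"wy": 0,"wz": 0}
  ]
}}

```text
clock: 29.98
eef_pos: [0.6104, -0.0946, 0.0992]
tool_rot: [-2.776, 1.47, -0.001]
wrist_force: [-3.7, 2.3, 5.9]
grip_width: 0.149
gripper_force: 54.8
```

```bash
python3 st.py
```

```text
yaw -55.8 [ 0.6104 -0.0946  0.0992] F [-3.7  2.3  5.9] T [0.86 1.54 0.05] q [ 0.17  0.11 -0.08  0.   -1.38  0.43] w 0.149
```

{"api": "step_arm", "payload": {
  "targets": [
    {"gripper": 5,"dx": 0,"dy": 0,"dz": 0,"wx": 0,"wy": 0,"wz": 4},
    {"gripper": 5,"dx": 0,"dy": 0,"dz": 0,"wx": 0,"wy": 0,"wz": 4},
    {"gripper": 5,"dx": 0,"dy": 0,"dz": 0,"wx": 0,"wy": 0,"wz": 0}
  ]
}}

```text
clock: 30.35
eef_pos: [0.6116, -0.0941, 0.0993]
tool_rot: [-2.667, 1.656, -0.004]
wrist_force: [1.4, 4.7, 5.8]
grip_width: 0.153
gripper_force: 55.0
```

```bash
python3 st.py
```

```text
yaw -63.7 [ 0.6116 -0.0941  0.0993] F [1.4 4.7 5.8] T [ 1.65 -0.18  0.59] q [ 0.17  0.11 -0.08  0.   -1.38  0.29] w 0.153
```

{"api": "step_arm", "payload": {
  "targets": [
    {"gripper": 5,"dx": 0,"dy": 0,"dz": 0,"wx": 0,"wy": 0,"wz": 4},
    {"gripper": 5,"dx": 0,"dy": 0,"dz": 0,"wx": 0,"wy": 0,"wz": 0},
    {"gripper": 40,"dx": 0,"dy": 0,"dz": 0,"wx": 0,"wy": 0,"wz": 0},
    {"gripper": 40,"dx": 0,"dy": 0,"dz": 0,"wx": 0,"wy": 0,"wz": 0},
    {"gripper": 40,"dx": 0,"dy": 0,"dz": -40,"wx": 0,"wy": 0,"wz": 0},
    {"gripper": 40,"dx": 0,"dy": 0,"dz": -60,"wx": 0,"wy": 0,"wz": 0},
    {"gripper": 66,"dx": -50,"dy": 30,"dz": -20,"wx": 0,"wy": 0,"wz": 0},
    {"gripper": 66,"dx": -50,"dy": 30,"dz": 0,"wx": 0,"wy": 0,"wz": 0}
  ]
}}

```text
clock: 31.35
eef_pos: [0.5167, -0.025, 0.2194]
tool_rot: [-2.605, 1.754, -0.003]
wrist_force: [-0.2, 2.4, 0.1]
grip_width: 0.776
gripper_force: 0.0
```

{"api": "step_arm", "payload": {
  "targets": [
    {"gripper": 66,"dx": -50,"dy": 30,"dz": 0,"wx": 0,"wy": 0,"wz": 8},
    {"gripper": 66,"dx": -40,"dy": 40,"dz": 0,"wx": 0,"wy": 0,"wz": 8},
    {"gripper": 66,"dx": 0,"dy": 0,"dz": 0,"wx": 0,"wy": 0,"wz": 8}
  ]
}}

```text
clock: 31.72
eef_pos: [0.4199, 0.0401, 0.2189]
tool_rot: [-2.183, 2.254, -0.001]
wrist_force: [0.7, -0.7, 0.4]
grip_width: 0.769
gripper_force: 0.0
```

```bash
python3 st.py; python3 bars.py
python3 - <<'E'
from tins import *
f=grab_frame("top")
a=cv2.resize(f["img"][155:265,230:450],None,fx=3.6,fy=3.6,interpolation=2);b=cv2.resize(f["img"][225:280,430:540],None,fx=3.6,fy=3.6,interpolation=2)
o=np.zeros((a.shape[0]+b.shape[0],a.shape[1],3),np.uint8);o[:a.shape[0]]=a;o[a.shape[0]:,:b.shape[1]]=b
cv2.imwrite("pics/c2.png",o[:,:,::-1])
E
```

```text
yaw -91.8 [0.4199 0.0401 0.2189] F [ 0.7 -0.7  0.4] T [-0.03 -0.06 -0.03] q [ 0.58 -0.46 -0.36  0.   -1.66 -0.61] w 0.769
top 0.92 (484, 248) bar [ 0.5121 -0.3365] ang 159.1 5
top 0.86 (291, 187) bar [0.6387 0.0791] ang 156.7 72
top 0.65 (371, 195) bar [ 0.6284 -0.1087] ang nan 1
top 0.53 (361, 200) bar [ 0.6308 -0.1131] ang nan 1
side 0.94 (249, 262) bar [ 0.645  -0.0055] ang 137.3 408
side 0.72 (269, 205) bar [ 0.6334 -0.1918] ang 109.6 196
side 0.71 (332, 175) bar [ 0.4937 -0.36  ] ang 94.1 565bars.py:10: RuntimeWarning: Degrees of freedom <= 0 for slice
  i=1+np.argmax(st[1:,4]);yy,xx=np.nonzero(L==i);P=np.array([onz(F,x+max(u-22,0),y+max(v-22,0),.034)[:2] for x,y in zip(xx,yy)]);wv,V=np.linalg.eigh(np.cov(P.T))
  c *= np.true_divide(1, fact)
  c *= np.true_divide(1, fact)
```

View pics/c2.png

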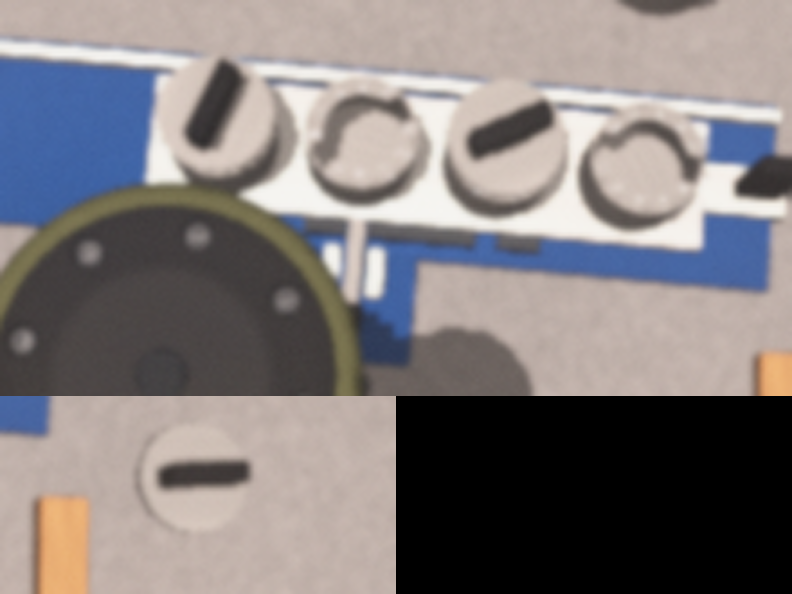

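```bash
python3 - <<'E'
from tins import *
f=grab_frame("top");g=grab_frame("side");c,d=ray(f,486.7,247.2)
I=g["img"][150:200,305:360].max(2);k,L,st,ce=cv2.connectedComponentsWithStats((I<45).astype(np.uint8));print([(s.tolist(),) for s in st[1:] if s[4]>30])
print(onz(f,486.7,247.2,.045).round(4),onz(f,486.7,247.2,.035).round(4))
E
python3 plan.py .51 -.354 .12 -176 66
```

```text
[([19, 0, 36, 47, 719],)]
[ 0.5104 -0.3558  0.045 ] [ 0.5116 -0.3595  0.035 ]
yaw0 -91.8 tilt [-0.06 -0.05] pos [0.4221 0.0385 0.2174] q [ 0.57 -0.45 -0.36  0.   -1.66 -0.6 ]
[{"dx": 39.0, "dy": -10.0, "dz": 9.7, "wz": 8.4, "gripper": 66.0}, {"dx": 37.1, "dy": -15.6, "dz": 9.7, "wz": 8.4, "gripper": 66.0}, {"dx": 34.4, "dy": -20.9, "dz": 9.7, "wz": 8.4, "gripper": 66.0}, {"dx": 31.0, "dy": -25.7, "dz": 9.7, "wz": 8.4, "gripper": 66.0}, {"dx": 26.9, "dy": -29.9, "dz": 9.7, "wz": 8.4, "gripper": 66.0}, {"dx": 22.2, "dy": -33.5, "dz": 9.7, "wz": 8.4, "gripper": 66.0}, {"dx": 17.0, "dy": -36.4, "dz": 9.7, "wz": 8.4, "gripper": 66.0}, {"dx": 11.5, "dy": -38.5, "dz": 9.7, "wz": 8.4, "gripper": 66.0}]
[{"dx": 5.7, "dy": -39.8, "dz": 9.7, "wz": 8.4, "gripper": 66.0}, {"dx": -0.1, "dy": -40.2, "dz": 9.7, "wz": 8.4, "gripper": 66.0}]
```

{"api": "step_arm", "payload": {
  "targets": [
    {"gripper": 66,"dx": 39,"dy": -10,"dz": 0,"wx": 0,"wy": 0,"wz": 8.4},
    {"gripper": 66,"dx": 37,"dy": -16,"dz": 0,"wx": 0,"wy": 0,"wz": 8.4},
    {"gripper": 66,"dx": 34,"dy": -21,"dz": 0,"wx": 0,"wy": 0,"wz": 8.4},
    {"gripper": 66,"dx": 31,"dy": -26,"dz": 0,"wx": 0,"wy": 0,"wz": 8.4},
    {"gripper": 66,"dx": 27,"dy": -30,"dz": 0,"wx": 0,"wy": 0,"wz": 8.4},
    {"gripper": 66,"dx": 22,"dy": -34,"dz": 20,"wx": 0,"wy": 0,"wz": 8.4},
    {"gripper": 66,"dx": 17,"dy": -36,"dz": 25,"wx": 0,"wy": 0,"wz": 8.4},
    {"gripper": 66,"dx": 11,"dy": -38,"dz": 25,"wx": 0,"wy": 0,"wz": 8.4}
  ]
}}

```text
clock: 33.08
eef_pos: [0.4937, -0.2762, 0.1464]
tool_rot: [0.564, -3.089, -0.0]
wrist_force: [1.3, 0.7, 0.5]
grip_width: 0.772
gripper_force: 0.0
```

{"api": "step_arm", "payload": {
  "targets": [
    {"gripper": 66,"dx": 6,"dy": -40,"dz": 25,"wx": 0,"wy": 0,"wz": 8.4},
    {"gripper": 66,"dx": 0,"dy": -40,"dz": 0,"wx": 0,"wy": 0,"wz": 8.4},
    {"gripper": 66,"dx": 0,"dy": 0,"dz": 0,"wx": 0,"wy": 0,"wz": 0},
    {"gripper": 66,"dx": 0,"dy": 0,"dz": 0,"wx": 0,"wy": 0,"wz": 0}
  ]
}}

```text
clock: 33.58
eef_pos: [0.5108, -0.3531, 0.122]
tool_rot: [0.115, -3.138, -0.001]
wrist_force: [-0.4, 0.5, -0.1]
grip_width: 0.771
gripper_force: 0.0
```

```bash
python3 plan.py .511 -.356 .032 -176 66
```

```text
yaw0 -175.8 tilt [-0.08  0.03] pos [ 0.5108 -0.3531  0.122 ] q [-0.28  0.11 -0.04 -0.   -1.42 -1.21]
[{"dx": -0.0, "dy": -1.5, "dz": 45.0, "wz": 0.1, "gripper": 66.0}, {"dx": -0.0, "dy": -1.5, "dz": 45.0, "wz": 0.1, "gripper": 66.0}]
```

{"api": "step_arm", "payload": {
  "targets": [
    {"gripper": 66,"dx": 0,"dy": -3,"dz": 50,"wx": 0,"wy": 0,"wz": 0},
    {"gripper": 66,"dx": 0,"dy": 0,"dz": 38,"wx": 0,"wy": 0,"wz": 0},
    {"gripper": 40,"dx": 0,"dy": 0,"dz": 0,"wx": 0,"wy": 0,"wz": 0},
    {"gripper": 40,"dx": 0,"dy": 0,"dz": 0,"wx": 0,"wy": 0,"wz": 0},
    {"gripper": 40,"dx": 0,"dy": 0,"dz": 0,"wx": 0,"wy": 0,"wz": 0}
  ],
  "grip_force": 20
}}

```text
clock: 34.2
eef_pos: [0.5126, -0.356, 0.0375]
tool_rot: [-0.116, 3.136, -0.003]
wrist_force: [-0.3, -0.4, 0.2]
grip_width: 0.579
gripper_force: 25.1
```

```bash
python3 st.py
```

```text
yaw -175.8 [ 0.5126 -0.356   0.0375] F [-0.3 -0.4  0.2] T [ 0.   -0.02  0.02] q [-0.29  0.16 -0.14  0.   -1.26 -1.21] w 0.579
```

Good, 50 mm wide: the lid is centred. Release, turn, grip across.

{"api": "step_arm", "payload": {
  "targets": [
    {"gripper": 66,"dx": 0,"dy": 0,"dz": 0,"wx": 0,"wy": 0,"wz": 0},
    {"gripper": 66,"dx": 0,"dy": 0,"dz": 0,"wx": 0,"wy": 0,"wz": 0},
    {"gripper": 66,"dx": 0,"dy": 0,"dz": -36,"wx": 0,"wy": 0,"wz": 0},
    {"gripper": 45,"dx": 0,"dy": 0,"dz": 0,"wx": 0,"wy": 0,"wz": -10},
    {"gripper": 45,"dx": 0,"dy": 0,"dz": 0,"wx": 0,"wy": 0,"wz": -10},
    {"gripper": 45,"dx": 0,"dy": 0,"dz": 0,"wx": 0,"wy": 0,"wz": -10},
    {"gripper": 45,"dx": 0,"dy": 0,"dz": 0,"wx": 0,"wy": 0,"wz": -10},
    {"gripper": 45,"dx": 0,"dy": 0,"dz": 0,"wx": 0,"wy": 0,"wz": -10}
  ]
}}

```text
clock: 35.2
eef_pos: [0.5114, -0.3557, 0.0712]
tool_rot: [-1.439, 2.793, -0.001]
wrist_force: [1.2, 0.3, -0.8]
grip_width: 0.528
gripper_force: 0.0
```

{"api": "step_arm", "payload": {
  "targets": [
    {"gripper": 45,"dx": 0,"dy": 0,"dz": 0,"wx": 0,"wy": 0,"wz": -10},
    {"gripper": 45,"dx": 0,"dy": 0,"dz": 0,"wx": 0,"wy": 0,"wz": -10},
    {"gripper": 45,"dx": 0,"dy": 0,"dz": 0,"wx": 0,"wy": 0,"wz": -10},
    {"gripper": 45,"dx": 0,"dy": 0,"dz": 0,"wx": 0,"wy": 0,"wz": -10},
    {"gripper": 45,"dx": 0,"dy": 0,"dz": 46,"wx": 0,"wy": 0,"wz": 0},
    {"gripper": 5,"dx": 0,"dy": 0,"dz": 0,"wx": 0,"wy": 0,"wz": 0}
  ],
  "grip_force": 50
}}

```text
clock: 35.95
eef_pos: [0.5089, -0.3544, 0.0211]
tool_rot: [2.299, -2.138, -0.011]
wrist_force: [-1.3, 0.6, -0.1]
grip_width: 0.328
gripper_force: 0.0
```

{"api": "step_arm", "payload": {
  "targets": [
    {"gripper": 5,"dx": 0,"dy": 0,"dz": 0,"wx": 0,"wy": 0,"wz": 0},
    {"gripper": 5,"dx": 0,"dy": 0,"dz": 0,"wx": 0,"wy": 0,"wz": 0},
    {"gripper": 5,"dx": 0,"dy": 0,"dz": 0,"wx": 0,"wy": 0,"wz": 0}
  ]
}}

```text
clock: 36.33
eef_pos: [0.5119, -0.3559, 0.0262]
tool_rot: [-2.301, 2.138, -0.003]
wrist_force: [-0.5, 0.1, 0.1]
grip_width: 0.148
gripper_force: 53.5
```

```bash
python3 st.py;python3 plan.py .606 -.179 .19 -106 5
```

```text
yaw -85.8 [ 0.5119 -0.3559  0.0262] F [-0.5  0.1  0.1] T [-0.01  0.03 -0.02] q [-0.29  0.17 -0.15  0.   -1.25  0.36] w 0.148
yaw0 -85.8 tilt [ 0.09 -0.04] pos [ 0.5119 -0.3559  0.0262] q [-0.29  0.17 -0.15  0.   -1.25  0.36]
[{"dx": -33.9, "dy": -21.4, "dz": -32.8, "wz": 4.0, "gripper": 5.0}, {"dx": -35.3, "dy": -18.9, "dz": -32.8, "wz": 4.0, "gripper": 5.0}, {"dx": -36.6, "dy": -16.4, "dz": -32.8, "wz": 4.0, "gripper": 5.0}, {"dx": -37.6, "dy": -13.8, "dz": -32.8, "wz": 4.0, "gripper": 5.0}, {"dx": -38.5, "dy": -11.1, "dz": -32.8, "wz": 4.0, "gripper": 5.0}]
```

{"api": "step_arm", "payload": {
  "targets": [
    {"gripper": 5,"dx": 0,"dy": 0,"dz": -60,"wx": 0,"wy": 0,"wz": 0},
    {"gripper": 5,"dx": 0,"dy": 0,"dz": -60,"wx": 0,"wy": 0,"wz": 0},
    {"gripper": 5,"dx": -34,"dy": -21,"dz": -44,"wx": 0,"wy": 0,"wz": 4},
    {"gripper": 5,"dx": -35,"dy": -19,"dz": 0,"wx": 0,"wy": 0,"wz": 4},
    {"gripper": 5,"dx": -37,"dy": -16,"dz": 0,"wx": 0,"wy": 0,"wz": 4},
    {"gripper": 5,"dx": -38,"dy": -14,"dz": 0,"wx": 0,"wy": 0,"wz": 4},
    {"gripper": 5,"dx": -38,"dy": -11,"dz": 0,"wx": 0,"wy": 0,"wz": 8},
    {"gripper": 5,"dx": 0,"dy": 0,"dz": 40,"wx": 0,"wy": 0,"wz": 0}
  ]
}}

```text
clock: 37.33
eef_pos: [0.6077, -0.1766, 0.1527]
tool_rot: [-1.805, 2.564, -0.008]
wrist_force: [-0.1, -0.9, -2.3]
grip_width: 0.148
gripper_force: 53.8
```

{"api": "step_arm", "payload": {
  "targets": [
    {"gripper": 5,"dx": 0,"dy": 0,"dz": 24,"wx": 0,"wy": 0,"wz": 0},
    {"gripper": 5,"dx": 0,"dy": 0,"dz": 0,"wx": 0,"wy": 0,"wz": 0},
    {"gripper": 5,"dx": 0,"dy": 0,"dz": 0,"wx": 0,"wy": 0,"wz": 0}
  ]
}}

```text
clock: 37.7
eef_pos: [0.6054, -0.179, 0.1269]
tool_rot: [-1.805, 2.569, -0.003]
wrist_force: [0.4, 0.0, 0.1]
grip_width: 0.149
gripper_force: 53.8
```

```bash
python3 st.py;python3 plan.py .6055 -.179 .113 -110 5
```

```text
yaw -109.8 [ 0.6054 -0.179   0.1269] F [0.4 0.  0.1] T [-0.03 -0.04 -0.  ] q [ 0.03  0.13 -0.01  0.   -1.43 -0.38] w 0.149
yaw0 -109.8 tilt [ 0.13 -0.05] pos [ 0.6054 -0.179   0.1269] q [ 0.03  0.13 -0.01  0.   -1.43 -0.38]
[{"dx": -0.0, "dy": -0.1, "dz": 13.9, "wz": 0.2, "gripper": 5.0}]
```

{"api": "step_arm", "payload": {
  "targets": [
    {"gripper": 5,"dx": 0,"dy": 0,"dz": 12,"wx": 0,"wy": 0,"wz": 0},
    {"gripper": 5,"dx": 0,"dy": 0,"dz": 4,"wx": 0,"wy": 0,"wz": 0},
    {"gripper": 5,"dx": 0,"dy": 0,"dz": 4,"wx": 0,"wy": 0,"wz": 0},
    {"gripper": 5,"dx": 0,"dy": 0,"dz": 3,"wx": 0,"wy": 0,"wz": 0},
    {"gripper": 5,"dx": 0,"dy": 0,"dz": 0,"wx": 0,"wy": 0,"wz": 0}
  ]
}}

```text
clock: 38.33
eef_pos: [0.6045, -0.1784, 0.1036]
tool_rot: [-1.806, 2.57, -0.001]
wrist_force: [-1.9, 1.0, -1.7]
grip_width: 0.149
gripper_force: 53.5
```

Entering. Down to seat.

{"api": "step_arm", "payload": {
  "targets": [
    {"gripper": 5,"dx": 0,"dy": 0,"dz": 3,"wx": 0,"wy": 0,"wz": 0},
    {"gripper": 5,"dx": 0,"dy": 0,"dz": 3,"wx": 0,"wy": 0,"wz": 0},
    {"gripper": 5,"dx": 0,"dy": 0,"dz": 2,"wx": 0,"wy": 0,"wz": 0},
    {"gripper": 5,"dx": 0,"dy": 0,"dz": 0,"wx": 0,"wy": 0,"wz": 0}
  ]
}}

```text
clock: 38.83
eef_pos: [0.6049, -0.1787, 0.0969]
tool_rot: [-1.807, 2.57, -0.003]
wrist_force: [-8.1, 5.2, 15.1]
grip_width: 0.146
gripper_force: 55.9
```

{"api": "step_arm", "payload": {
  "targets": [
    {"gripper": 5,"dx": 0,"dy": 0,"dz": -0.8,"wx": 0,"wy": 0,"wz": 8},
    {"gripper": 5,"dx": 0,"dy": 0,"dz": 0,"wx": 0,"wy": 0,"wz": 8},
    {"gripper": 5,"dx": 0,"dy": 0,"dz": 0,"wx": 0,"wy": 0,"wz": 8},
    {"gripper": 5,"dx": 0,"dy": 0,"dz": 0,"wx": 0,"wy": 0,"wz": 8},
    {"gripper": 5,"dx": 0,"dy": 0,"dz": 0,"wx": 0,"wy": 0,"wz": 8},
    {"gripper": 5,"dx": 0,"dy": 0,"dz": 0,"wx": 0,"wy": 0,"wz": 8},
    {"gripper": 5,"dx": 0,"dy": 0,"dz": 0,"wx": 0,"wy": 0,"wz": 4},
    {"gripper": 5,"dx": 0,"dy": 0,"dz": 0,"wx": 0,"wy": 0,"wz": 0}
  ]
}}

```text
clock: 39.83
eef_pos: [0.6058, -0.177, 0.097]
tool_rot: [-0.502, 3.098, 0.0]
wrist_force: [-4.9, 8.6, 10.8]
grip_width: 0.147
gripper_force: 65.9
```

```bash
python3 st.py
```

```text
yaw -161.6 [ 0.6058 -0.177   0.097 ] F [-4.9  8.6 10.8] T [3.01 1.75 1.6 ] q [ 0.03  0.14 -0.05 -0.   -1.37 -1.28] w 0.147
```

{"api": "step_arm", "payload": {
  "targets": [
    {"gripper": 5,"dx": 0,"dy": 0,"dz": 0,"wx": 0,"wy": 0,"wz": 4},
    {"gripper": 5,"dx": 0,"dy": 0,"dz": 0,"wx": 0,"wy": 0,"wz": 3},
    {"gripper": 5,"dx": 0,"dy": 0,"dz": 0,"wx": 0,"wy": 0,"wz": 0}
  ]
}}

```text
clock: 40.2
eef_pos: [0.605, -0.1773, 0.0972]
tool_rot: [-0.314, 3.125, -0.0]
wrist_force: [-9.1, 8.2, 13.9]
grip_width: 0.15
gripper_force: 115.1
```

```bash
python3 st.py
```

```text
yaw -168.5 [ 0.605  -0.1773  0.0972] F [-9.1  8.2 13.9] T [2.84 3.08 2.11] q [ 0.03  0.14 -0.05  0.   -1.38 -1.4 ] w 0.15
```

{"api": "step_arm", "payload": {
  "targets": [
    {"gripper": 40,"dx": 0,"dy": 0,"dz": 0,"wx": 0,"wy": 0,"wz": -2},
    {"gripper": 40,"dx": 0,"dy": 0,"dz": 0,"wx": 0,"wy": 0,"wz": 0},
    {"gripper": 40,"dx": 0,"dy": 0,"dz": -40,"wx": 0,"wy": 0,"wz": 0},
    {"gripper": 40,"dx": 0,"dy": 0,"dz": -60,"wx": 0,"wy": 0,"wz": 0},
    {"gripper": 50,"dx": 0,"dy": 0,"dz": -20,"wx": 0,"wy": 0,"wz": -9},
    {"gripper": 50,"dx": 0,"dy": 0,"dz": 0,"wx": 0,"wy": 0,"wz": -10},
    {"gripper": 50,"dx": 0,"dy": 0,"dz": 0,"wx": 0,"wy": 0,"wz": -10}
  ],
  "grip_force": 40
}}

```text
clock: 41.08
eef_pos: [0.6049, -0.1789, 0.2143]
tool_rot: [-1.137, 2.928, -0.0]
wrist_force: [0.1, -0.1, -0.5]
grip_width: 0.587
gripper_force: 0.0
```

```bash
python3 plan.py .43 .03 .2 -93.4 50
```

```text
yaw0 -137.6 tilt [ 0.01 -0.01] pos [ 0.6049 -0.1789  0.2143] q [ 0.03  0.12  0.14  0.   -1.59 -0.86]
[{"dx": -2.4, "dy": 54.4, "dz": 2.9, "wz": -8.8, "gripper": 50.0}, {"dx": -10.7, "dy": 53.4, "dz": 2.9, "wz": -8.8, "gripper": 50.0}, {"dx": -18.8, "dy": 51.2, "dz": 2.9, "wz": -8.8, "gripper": 50.0}, {"dx": -26.4, "dy": 47.7, "dz": 2.9, "wz": -8.8, "gripper": 50.0}, {"dx": -33.4, "dy": 43.0, "dz": 2.9, "wz": -8.8, "gripper": 50.0}]
```

{"api": "step_arm", "payload": {
  "targets": [
    {"gripper": 50,"dx": -2,"dy": 54,"dz": 3,"wx": 0,"wy": 0,"wz": -8.8},
    {"gripper": 50,"dx": -11,"dy": 53,"dz": 3,"wx": 0,"wy": 0,"wz": -8.8},
    {"gripper": 50,"dx": -19,"dy": 51,"dz": 3,"wx": 0,"wy": 0,"wz": -8.8},
    {"gripper": 50,"dx": -26,"dy": 48,"dz": 3,"wx": 0,"wy": 0,"wz": -8.8},
    {"gripper": 50,"dx": -33,"dy": 43,"dz": 3,"wx": 0,"wy": 0,"wz": -8.8},
    {"gripper": 50,"dx": 0,"dy": 0,"dz": 0,"wx": 0,"wy": 0,"wz": 0}
  ]
}}

```text
clock: 41.82
eef_pos: [0.4302, 0.0322, 0.1999]
tool_rot: [-2.151, 2.287, -0.0]
wrist_force: [0.7, 0.2, 0.3]
grip_width: 0.591
gripper_force: 0.0
```

```bash
python3 - <<'E'
from tins import *
f=grab_frame("top");g=grab_frame("side");im=[]
for nm,c in(("tin4",(.6215,.0725)),("tin2",(.611,-.0947)),("tin1",(.605,-.1785))):
    p=rect(f,.118,c,40,4);a=p.max(2);m=p.shape[0]//2;k=np.hypot(*(np.indices(a.shape)-m))<32*4
    n,L,st,_=cv2.connectedComponentsWithStats(((a<85)&k).astype(np.uint8));i=1+np.argmax(st[1:,4]);yy,xx=np.nonzero(L==i)
    r=cv2.fitEllipse(np.c_[xx,yy].astype(np.float32));w,V=np.linalg.eigh(np.cov(np.c_[m-yy,m-xx].T))
    print(nm,"bar",np.degrees(np.arctan2(V[1,1],V[0,1])).round(1),"sd",np.sqrt(w).round(1)/4)
    im.append(cv2.resize(p,(260,260)))
im=np.hstack(im)
s=cv2.resize(g["img"][175:320,205:325],None,fx=2.5,fy=2.5,interpolation=2);o=np.zeros((im.shape[0]+s.shape[0],780,3),np.uint8);o[:260]=im;o[260:,:s.shape[1]]=s
t=cv2.resize(f["img"][155:265,300:450],None,fx=2.9,fy=2.9,interpolation=2);o[260:260+t.shape[0],320:320+t.shape[1]]=t[:o.shape[0]-260]
cv2.imwrite("pics/k.png",o[:,:,::-1])
E
python3 plan.py .509 -.0055 .13 -93.4 50
```

```text
tin4 bar 158.2 sd [ 4.325 13.375]
tin2 bar 116.7 sd [ 3.825 13.4  ]
tin1 bar -157.9 sd [ 4.325 13.3  ]
yaw0 -93.8 tilt [0.06 0.  ] pos [0.4314 0.0303 0.1998] q [ 0.54 -0.43 -0.38  0.   -1.62 -0.61]
[{"dx": 10.2, "dy": -26.6, "dz": 23.3, "wz": -0.1, "gripper": 50.0}, {"dx": 10.3, "dy": -26.6, "dz": 23.3, "wz": -0.1, "gripper": 50.0}, {"dx": 10.3, "dy": -26.6, "dz": 23.3, "wz": -0.1, "gripper": 50.0}]
```

View pics/k.png

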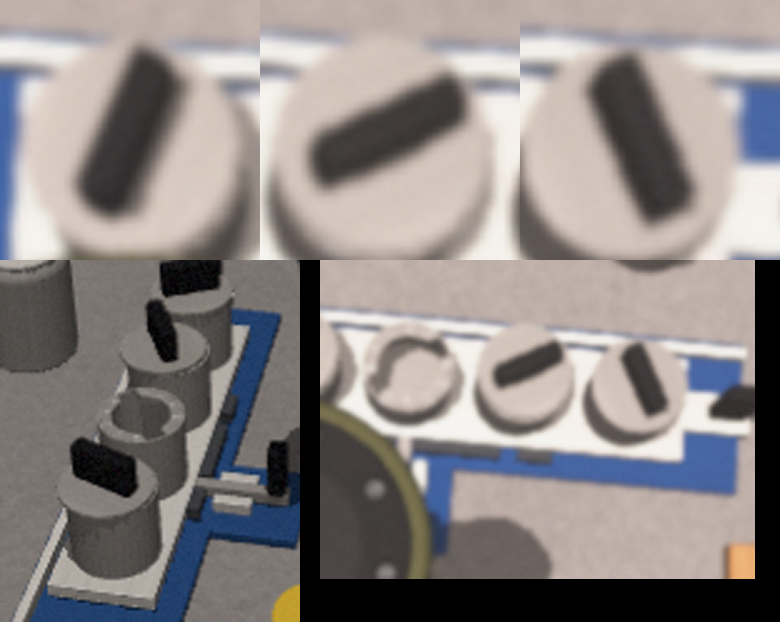

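```bash
python3 plan.py .6108 -.0948 .19 -63.3 40
```

```text
yaw0 -93.8 tilt [0.06 0.  ] pos [0.4314 0.0303 0.1998] q [ 0.54 -0.43 -0.38  0.   -1.62 -0.61]
[{"dx": 28.2, "dy": -46.8, "dz": 2.4, "wz": -7.6, "gripper": 40.0}, {"dx": 34.2, "dy": -42.7, "dz": 2.4, "wz": -7.6, "gripper": 40.0}, {"dx": 39.6, "dy": -37.8, "dz": 2.4, "wz": -7.6, "gripper": 40.0}, {"dx": 44.2, "dy": -32.2, "dz": 2.4, "wz": -7.6, "gripper": 40.0}]
```

{"api": "step_arm", "payload": {
  "targets": [
    {"gripper": 40,"dx": 28,"dy": -47,"dz": 0,"wx": 0,"wy": 0,"wz": -7.6},
    {"gripper": 40,"dx": 34,"dy": -43,"dz": 0,"wx": 0,"wy": 0,"wz": -7.6},
    {"gripper": 40,"dx": 40,"dy": -38,"dz": 0,"wx": 0,"wy": 0,"wz": -7.6},
    {"gripper": 40,"dx": 44,"dy": -32,"dz": 0,"wx": 0,"wy": 0,"wz": -7.6},
    {"gripper": 40,"dx": 0,"dy": 0,"dz": 30,"wx": 0,"wy": 0,"wz": 0},
    {"gripper": 40,"dx": 0,"dy": 0,"dz": 0,"wx": 0,"wy": 0,"wz": 0},
    {"gripper": 40,"dx": 0,"dy": 0,"dz": 0,"wx": 0,"wy": 0,"wz": 0}
  ]
}}

```text
clock: 42.8
eef_pos: [0.6114, -0.096, 0.1707]
tool_rot: [2.671, -1.653, 0.002]
wrist_force: [0.1, 0.3, 0.3]
grip_width: 0.472
gripper_force: 0.0
```

```bash
python3 plan.py .6108 -.0948 .1 -63.3 40
```

```text
yaw0 -63.5 tilt [ 0.05 -0.06] pos [ 0.6114 -0.096   0.1707] q [ 0.17  0.09  0.03  0.   -1.51  0.29]
[{"dx": -0.7, "dy": -0.0, "dz": 35.4, "wz": -0.1, "gripper": 40.0}, {"dx": -0.7, "dy": -0.0, "dz": 35.4, "wz": -0.1, "gripper": 40.0}]
```

{"api": "step_arm", "payload": {
  "targets": [
    {"gripper": 40,"dx": -1,"dy": 0,"dz": 40,"wx": 0,"wy": 0,"wz": 0},
    {"gripper": 40,"dx": 0,"dy": 0,"dz": 30,"wx": 0,"wy": 0,"wz": 0},
    {"gripper": 5,"dx": 0,"dy": 0,"dz": 0,"wx": 0,"wy": 0,"wz": 0},
    {"gripper": 5,"dx": 0,"dy": 0,"dz": 0,"wx": 0,"wy": 0,"wz": 0},
    {"gripper": 5,"dx": 0,"dy": 0,"dz": 0,"wx": 0,"wy": 0,"wz": 0},
    {"gripper": 5,"dx": 0,"dy": 0,"dz": 0,"wx": 0,"wy": 0,"wz": 0}
  ],
  "grip_force": 50
}}

```text
clock: 43.55
eef_pos: [0.6115, -0.0937, 0.102]
tool_rot: [-2.672, 1.649, -0.004]
wrist_force: [-2.2, 4.5, 4.7]
grip_width: 0.148
gripper_force: 54.8
```

```bash
python3 st.py
```

```text
yaw -63.4 [ 0.6115 -0.0937  0.102 ] F [-2.2  4.5  4.7] T [1.33 0.8  0.3 ] q [ 0.17  0.11 -0.08  0.   -1.38  0.29] w 0.148
```

{"api": "step_arm", "payload": {
  "targets": [
    {"gripper": 5,"dx": 0,"dy": 0,"dz": 0,"wx": 0,"wy": 0,"wz": 4},
    {"gripper": 5,"dx": 0,"dy": 0,"dz": 0,"wx": 0,"wy": 0,"wz": 3},
    {"gripper": 5,"dx": 0,"dy": 0,"dz": 0,"wx": 0,"wy": 0,"wz": 0}
  ]
}}

```text
clock: 43.92
eef_pos: [0.6119, -0.0931, 0.1019]
tool_rot: [-2.568, 1.806, -0.004]
wrist_force: [-1.1, 5.2, 4.2]
grip_width: 0.15
gripper_force: 69.0
```

```bash
python3 st.py
```

```text
yaw -70.2 [ 0.6119 -0.0931  0.1019] F [-1.1  5.2  4.2] T [1.67 0.32 1.7 ] q [ 0.17  0.11 -0.08  0.   -1.38  0.17] w 0.15
```

{"api": "step_arm", "payload": {
  "targets": [
    {"gripper": 40,"dx": 0,"dy": 0,"dz": 0,"wx": 0,"wy": 0,"wz": 0},
    {"gripper": 40,"dx": 0,"dy": 0,"dz": 0,"wx": 0,"wy": 0,"wz": 0},
    {"gripper": 40,"dx": 0,"dy": 0,"dz": -40,"wx": 0,"wy": 0,"wz": 0},
    {"gripper": 50,"dx": 0,"dy": 0,"dz": -45,"wx": 0,"wy": 0,"wz": 0},
    {"gripper": 50,"dx": 0,"dy": 0,"dz": 0,"wx": 0,"wy": 0,"wz": 0}
  ],
  "grip_force": 30
}}

```text
clock: 44.55
eef_pos: [0.6124, -0.0949, 0.1898]
tool_rot: [-2.563, 1.81, -0.011]
wrist_force: [-0.2, 0.0, 0.9]
grip_width: 0.585
gripper_force: 0.0
```

```bash
python3 plan.py .509 -.0055 .15 -93.4 50
```

```text
yaw0 -70.5 tilt [ 0.44 -0.05] pos [ 0.6124 -0.0949  0.1898] q [ 0.17  0.08  0.05  0.   -1.53  0.17]
[{"dx": -39.6, "dy": 22.5, "dz": 13.3, "wz": 7.6, "gripper": 50.0}, {"dx": -36.3, "dy": 27.6, "dz": 13.3, "wz": 7.6, "gripper": 50.0}, {"dx": -32.3, "dy": 32.2, "dz": 13.3, "wz": 7.6, "gripper": 50.0}]
```

{"api": "step_arm", "payload": {
  "targets": [
    {"gripper": 50,"dx": -40,"dy": 22,"dz": 0,"wx": 0,"wy": 0,"wz": 7.6},
    {"gripper": 50,"dx": -36,"dy": 28,"dz": 0,"wx": 0,"wy": 0,"wz": 7.6},
    {"gripper": 50,"dx": -32,"dy": 32,"dz": 30,"wx": 0,"wy": 0,"wz": 7.6},
    {"gripper": 50,"dx": 0,"dy": 0,"dz": 50,"wx": 0,"wy": 0,"wz": 0},
    {"gripper": 50,"dx": 0,"dy": 0,"dz": 50,"wx": 0,"wy": 0,"wz": 0},
    {"gripper": 50,"dx": 0,"dy": 0,"dz": 20,"wx": 0,"wy": 0,"wz": 0},
    {"gripper": 50,"dx": 0,"dy": 0,"dz": 0,"wx": 0,"wy": 0,"wz": 0}
  ]
}}

```text
clock: 45.42
eef_pos: [0.5058, -0.0056, 0.0325]
tool_rot: [2.155, -2.281, -0.003]
wrist_force: [0.3, 0.2, 1.1]
grip_width: 0.587
gripper_force: 0.0
```

{"api": "step_arm", "payload": {
  "targets": [
    {"gripper": 5,"dx": 0,"dy": 0,"dz": 0,"wx": 0,"wy": 0,"wz": 0},
    {"gripper": 5,"dx": 0,"dy": 0,"dz": 0,"wx": 0,"wy": 0,"wz": 0},
    {"gripper": 5,"dx": 0,"dy": 0,"dz": 0,"wx": 0,"wy": 0,"wz": 0},
    {"gripper": 5,"dx": 0,"dy": 0,"dz": 0,"wx": 0,"wy": 0,"wz": 0}
  ]
}}

```text
clock: 45.92
eef_pos: [0.5083, -0.0048, 0.0362]
tool_rot: [-2.157, 2.281, -0.003]
wrist_force: [-0.5, 0.6, 6.2]
grip_width: 0.158
gripper_force: 33.4
```

{"api": "step_arm", "payload": {
  "targets": [
    {"gripper": 5,"dx": 0,"dy": 8,"dz": -2,"wx": 0,"wy": 0,"wz": 0},
    {"gripper": 5,"dx": 0,"dy": 8,"dz": 0,"wx": 0,"wy": 0,"wz": 0},
    {"gripper": 5,"dx": 0,"dy": 7,"dz": 0,"wx": 0,"wy": 0,"wz": 0},
    {"gripper": 5,"dx": 0,"dy": 0,"dz": 0,"wx": 0,"wy": 0,"wz": 0}
  ]
}}

```text
clock: 46.42
eef_pos: [0.4868, -0.0034, 0.0364]
tool_rot: [-2.154, 2.278, -0.007]
wrist_force: [21.7, -3.6, -15.6]
grip_width: 0.16
gripper_force: 31.1
```

{"api": "step_arm", "payload": {
  "targets": [
    {"gripper": 50,"dx": 0,"dy": 0,"dz": 0,"wx": 0,"wy": 0,"wz": 0},
    {"gripper": 50,"dx": 0,"dy": 0,"dz": 0,"wx": 0,"wy": 0,"wz": 0},
    {"gripper": 50,"dx": 0,"dy": 0,"dz": -50,"wx": 0,"wy": 0,"wz": 0},
    {"gripper": 50,"dx": 0,"dy": 0,"dz": -60,"wx": 0,"wy": 0,"wz": 0},
    {"gripper": 50,"dx": 0,"dy": 0,"dz": -60,"wx": 0,"wy": 0,"wz": 0}
  ]
}}

```text
clock: 47.05
eef_pos: [0.4836, -0.0038, 0.2086]
tool_rot: [2.158, -2.282, -0.0]
wrist_force: [1.3, -0.3, -0.9]
grip_width: 0.583
gripper_force: 0.0
```

```bash
python3 plan.py 0.601 -0.256 0.2 -93.4 45
```

```text
yaw0 -93.2 tilt [-0.03 -0.02] pos [ 0.4836 -0.0038  0.2086] q [ 0.41 -0.28 -0.25  0.   -1.6  -0.47]
[{"dx": 40.9, "dy": -21.9, "dz": 1.4, "wz": 0.0, "gripper": 45.0}, {"dx": 40.9, "dy": -21.9, "dz": 1.4, "wz": 0.0, "gripper": 45.0}, {"dx": 40.8, "dy": -21.9, "dz": 1.4, "wz": 0.0, "gripper": 45.0}, {"dx": 40.8, "dy": -22.0, "dz": 1.4, "wz": 0.0, "gripper": 45.0}, {"dx": 40.8, "dy": -22.0, "dz": 1.4, "wz": 0.0, "gripper": 45.0}, {"dx": 40.8, "dy": -22.0, "dz": 1.4, "wz": 0.0, "gripper": 45.0}]
```

{"api": "step_arm", "payload": {
  "targets": [
    {"gripper": 45,"dx": 49,"dy": -26,"dz": 0,"wx": 0,"wy": 0,"wz": 0},
    {"gripper": 45,"dx": 49,"dy": -26,"dz": 0,"wx": 0,"wy": 0,"wz": 0},
    {"gripper": 45,"dx": 49,"dy": -26,"dz": 0,"wx": 0,"wy": 0,"wz": 0},
    {"gripper": 45,"dx": 49,"dy": -27,"dz": 0,"wx": 0,"wy": 0,"wz": 0},
    {"gripper": 45,"dx": 49,"dy": -27,"dz": 0,"wx": 0,"wy": 0,"wz": 0},
    {"gripper": 45,"dx": 0,"dy": 0,"dz": 55,"wx": 0,"wy": 0,"wz": 0},
    {"gripper": 45,"dx": 0,"dy": 0,"dz": 55,"wx": 0,"wy": 0,"wz": 0},
    {"gripper": 45,"dx": 0,"dy": 0,"dz": 33,"wx": 0,"wy": 0,"wz": 0}
  ]
}}

```text
clock: 48.05
eef_pos: [0.6004, -0.2553, 0.0598]
tool_rot: [2.156, -2.282, -0.007]
wrist_force: [0.8, -0.3, 0.5]
grip_width: 0.527
gripper_force: 0.0
```

{"api": "step_arm", "payload": {
  "targets": [
    {"gripper": 45,"dx": 0,"dy": 0,"dz": 0,"wx": 0,"wy": 0,"wz": 0},
    {"gripper": 3,"dx": 0,"dy": 0,"dz": 0,"wx": 0,"wy": 0,"wz": 0},
    {"gripper": 3,"dx": 0,"dy": 0,"dz": 0,"wx": 0,"wy": 0,"wz": 0},
    {"gripper": 3,"dx": 0,"dy": 0,"dz": 0,"wx": 0,"wy": 0,"wz": 0},
    {"gripper": 3,"dx": 0,"dy": 0,"dz": 0,"wx": 0,"wy": 0,"wz": 0}
  ],
  "grip_force": 40
}}

```text
clock: 48.68
eef_pos: [0.5986, -0.256, 0.0667]
tool_rot: [2.153, -2.28, -0.008]
wrist_force: [-21.0, 4.8, 11.5]
grip_width: 0.136
gripper_force: 41.3
```

```bash
python3 st.py
```

```text
yaw -93.3 [ 0.5986 -0.256   0.0667] F [-21.    4.8  11.5] T [ 1.63  6.55 -0.34] q [-0.1   0.22 -0.02  0.   -1.34  0.04] w 0.136
```

{"api": "step_arm", "payload": {
  "targets": [
    {"gripper": 3,"dx": -8,"dy": 4,"dz": 0,"wx": 0,"wy": 0,"wz": 0},
    {"gripper": 3,"dx": -18,"dy": 0,"dz": 0,"wx": 0,"wy": 0,"wz": 0},
    {"gripper": 3,"dx": -18,"dy": 0,"dz": 0,"wx": 0,"wy": 0,"wz": 0},
    {"gripper": 3,"dx": -18,"dy": 0,"dz": 0,"wx": 0,"wy": 0,"wz": 0},
    {"gripper": 3,"dx": -14,"dy": 0,"dz": 0,"wx": 0,"wy": 0,"wz": 0},
    {"gripper": 3,"dx": -5,"dy": 0,"dz": 0,"wx": 0,"wy": 0,"wz": 0},
    {"gripper": 3,"dx": -2,"dy": 0,"dz": 0,"wx": 0,"wy": 0,"wz": 0},
    {"gripper": 3,"dx": 0,"dy": 0,"dz": 0,"wx": 0,"wy": 0,"wz": 0}
  ]
}}

```text
clock: 49.68
eef_pos: [0.6036, -0.1761, 0.0668]
tool_rot: [2.155, -2.283, 0.01]
wrist_force: [0.8, -16.4, 3.0]
grip_width: 0.134
gripper_force: 40.5
```

Tray is against the parked stop (-16 N). Release and push the lock in.

{"api": "step_arm", "payload": {
  "targets": [
    {"gripper": 50,"dx": 0,"dy": 0,"dz": 0,"wx": 0,"wy": 0,"wz": 0},
    {"gripper": 50,"dx": 0,"dy": 0,"dz": 0,"wx": 0,"wy": 0,"wz": 0},
    {"gripper": 50,"dx": 0,"dy": 0,"dz": -60,"wx": 0,"wy": 0,"wz": 0},
    {"gripper": 50,"dx": 0,"dy": 0,"dz": -60,"wx": 0,"wy": 0,"wz": 0},
    {"gripper": 50,"dx": 0,"dy": 0,"dz": -20,"wx": 0,"wy": 0,"wz": 0},
    {"gripper": 50,"dx": 0,"dy": 0,"dz": 0,"wx": 0,"wy": 0,"wz": 0}
  ],
  "grip_force": 30
}}

```text
clock: 50.42
eef_pos: [0.604, -0.1718, 0.2056]
tool_rot: [-2.157, 2.28, -0.004]
wrist_force: [0.3, 0.7, -0.4]
grip_width: 0.583
gripper_force: 0.0
```

```bash
python3 plan.py 0.486 -0.0038 0.2 -93.4 50
```

```text
yaw0 -93.2 tilt [0.22 0.03] pos [ 0.604  -0.1718  0.2056] q [ 0.04  0.11  0.11 -0.   -1.57 -0.1 ]
[{"dx": -40.3, "dy": 31.8, "dz": 1.4, "wz": 0.1, "gripper": 50.0}, {"dx": -40.3, "dy": 31.8, "dz": 1.4, "wz": 0.1, "gripper": 50.0}, {"dx": -40.2, "dy": 31.9, "dz": 1.4, "wz": 0.1, "gripper": 50.0}, {"dx": -40.2, "dy": 31.9, "dz": 1.4, "wz": 0.1, "gripper": 50.0}]
```

{"api": "step_arm", "payload": {
  "targets": [
    {"gripper": 50,"dx": -40,"dy": 32,"dz": 0,"wx": 0,"wy": 0,"wz": 0},
    {"gripper": 50,"dx": -40,"dy": 32,"dz": 0,"wx": 0,"wy": 0,"wz": 0},
    {"gripper": 50,"dx": -40,"dy": 32,"dz": 0,"wx": 0,"wy": 0,"wz": 0},
    {"gripper": 50,"dx": -40,"dy": 32,"dz": 55,"wx": 0,"wy": 0,"wz": 0},
    {"gripper": 50,"dx": 0,"dy": 0,"dz": 55,"wx": 0,"wy": 0,"wz": 0},
    {"gripper": 50,"dx": 0,"dy": 0,"dz": 50,"wx": 0,"wy": 0,"wz": 0},
    {"gripper": 50,"dx": 0,"dy": 0,"dz": 10,"wx": 0,"wy": 0,"wz": 0},
    {"gripper": 50,"dx": 0,"dy": 0,"dz": 0,"wx": 0,"wy": 0,"wz": 0}
  ]
}}

```text
clock: 51.42
eef_pos: [0.4892, -0.0128, 0.043]
tool_rot: [2.158, -2.282, 0.0]
wrist_force: [0.9, -0.4, 0.9]
grip_width: 0.587
gripper_force: 0.0
```

{"api": "step_arm", "payload": {
  "targets": [
    {"gripper": 5,"dx": 0,"dy": 0,"dz": 0,"wx": 0,"wy": 0,"wz": 0},
    {"gripper": 5,"dx": 0,"dy": 0,"dz": 0,"wx": 0,"wy": 0,"wz": 0},
    {"gripper": 5,"dx": 0,"dy": 0,"dz": 0,"wx": 0,"wy": 0,"wz": 0},
    {"gripper": 5,"dx": 0,"dy": 0,"dz": 0,"wx": 0,"wy": 0,"wz": 0}
  ]
}}

```text
clock: 51.92
eef_pos: [0.4902, -0.0125, 0.0447]
tool_rot: [-2.157, 2.281, -0.002]
wrist_force: [-2.1, 0.8, 6.4]
grip_width: 0.158
gripper_force: 31.9
```

{"api": "step_arm", "payload": {
  "targets": [
    {"gripper": 5,"dx": 0,"dy": -8,"dz": -2,"wx": 0,"wy": 0,"wz": 0},
    {"gripper": 5,"dx": 0,"dy": -8,"dz": 0,"wx": 0,"wy": 0,"wz": 0},
    {"gripper": 5,"dx": 0,"dy": -6,"dz": 0,"wx": 0,"wy": 0,"wz": 0},
    {"gripper": 5,"dx": 0,"dy": -2,"dz": 0,"wx": 0,"wy": 0,"wz": 0},
    {"gripper": 5,"dx": 0,"dy": 0,"dz": 0,"wx": 0,"wy": 0,"wz": 0}
  ]
}}

```text
clock: 52.55
eef_pos: [0.5095, -0.014, 0.0448]
tool_rot: [2.153, -2.277, -0.01]
wrist_force: [-24.8, 5.8, 16.6]
grip_width: 0.156
gripper_force: 33.1
```

Locked in (.5095, −25 N at the stop). Release, retreat, and check.

{"api": "step_arm", "payload": {
  "targets": [
    {"gripper": 50,"dx": 0,"dy": 0,"dz": 0,"wx": 0,"wy": 0,"wz": 0},
    {"gripper": 50,"dx": 0,"dy": 2,"dz": 0,"wx": 0,"wy": 0,"wz": 0},
    {"gripper": 50,"dx": 0,"dy": 0,"dz": -60,"wx": 0,"wy": 0,"wz": 0},
    {"gripper": 50,"dx": 0,"dy": 0,"dz": -60,"wx": 0,"wy": 0,"wz": 0},
    {"gripper": 50,"dx": -40,"dy": 20,"dz": -50,"wx": 0,"wy": 0,"wz": 0},
    {"gripper": 50,"dx": -55,"dy": 20,"dz": 0,"wx": 0,"wy": 0,"wz": 0},
    {"gripper": 50,"dx": -55,"dy": 0,"dz": 0,"wx": 0,"wy": 0,"wz": 0},
    {"gripper": 50,"dx": -55,"dy": 0,"dz": 0,"wx": 0,"wy": 0,"wz": 0}
  ]
}}

```text
clock: 53.55
eef_pos: [0.4841, 0.1921, 0.2122]
tool_rot: [-2.157, 2.281, -0.001]
wrist_force: [1.0, -0.9, -0.4]
grip_width: 0.588
gripper_force: 0.0
```

{"api": "step_arm", "payload": {
  "targets": [
    {"gripper": 50,"dx": -55,"dy": 0,"dz": 0,"wx": 0,"wy": 0,"wz": 0},
    {"gripper": 50,"dx": -50,"dy": 0,"dz": 0,"wx": 0,"wy": 0,"wz": 0},
    {"gripper": 50,"dx": 0,"dy": 0,"dz": 0,"wx": 0,"wy": 0,"wz": 0}
  ]
}}

```text
clock: 53.92
eef_pos: [0.4896, 0.2977, 0.21]
tool_rot: [2.16, -2.278, 0.0]
wrist_force: [-0.5, -0.7, 0.4]
grip_width: 0.584
gripper_force: 0.0
```

Run:
```python
from tins import *
f=grab_frame("top");save(f,"fin")
for nm,c in(("tin4",(.6262,.1525)),("tin2",(.6158,-.0149)),("tin1",(.6098,-.0987))):
    p=rect(f,.118,c,40,4);a=p.max(2);m=p.shape[0]//2;k=np.hypot(*(np.indices(a.shape)-m))<32*4
    n,L,st,_=cv2.connectedComponentsWithStats(((a<85)&k).astype(np.uint8));i=1+np.argmax(st[1:,4]);yy,xx=np.nonzero(L==i)
    w,V=np.linalg.eigh(np.cov(np.c_[m-yy,m-xx].T));print(nm,"bar",np.degrees(np.arctan2(V[1,1],V[0,1])).round(1),"sd",np.sqrt(w).round(1)/4)
```

```text
tin4 bar 158.3 sd [ 5.1  13.45]
tin2 bar 114.7 sd [ 4.2   13.175]
tin1 bar -157.8 sd [ 3.975 13.6  ]
```

View pics/fin.png

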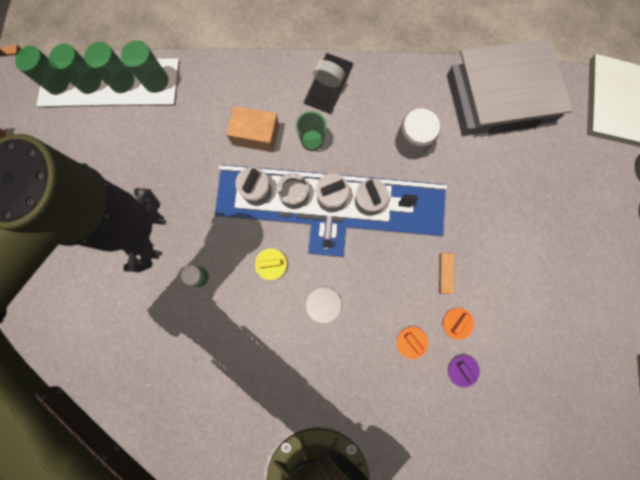

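```bash
python3 -c "
from h import *
print(close_job())"
```

```text
the job is handed in; nothing more can be done
None
```

I closed all three loose steel lids on tins 1, 2 and 4, each twisted clockwise to its stop. The tray is back against its parked stop with the lock pushed in, and the job is handed in. Tin 3 stays open, and in the last picture the other things on the counter are where they stood.

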